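# Unstack the dispensing pots and lay out the mixing stations

## Task

Lay out the mixing table: take the stack of white pots apart and stand each pot upright in the middle of the mat that has the colour of its lid; the stack is in the way on the yellow mat, and once that is clear, stand the amber jar with the yellow cap in the middle of it. Never tip a pot or the jar over, and leave the white bowl and the corked vial standing in their places.

Things in the scene. Friction and masses are not known exactly. Their poses are not given: they have to be found in the camera images.
- pot_red_center (a point): White round dispensing pot with a flat red lid, 68 mm in diameter and 46 mm high in all (straight sides, shut lid flush with the body); at the bottom of the stack at the start. The point is its centre, half-way up, 23 mm above its underside; z is its axis, up. Loose, 0.04 to 0.24 kg.
- pot_green_center (a point): White round dispensing pot with a flat green lid, 52 mm in diameter and 44 mm high in all (straight sides, shut lid flush with the body); in the middle of the stack, on the red pot, at the start. The point is its centre, half-way up, 22 mm above its underside; z is its axis, up. Loose, 0.04 to 0.24 kg.
- pot_blue_center (a point): White round dispensing pot with a flat blue lid, 36 mm in diameter and 44 mm high in all (straight sides, shut lid flush with the body); on top of the stack, on the green pot, at the start. The point is its centre, half-way up, 22 mm above its underside; z is its axis, up. Loose, 0.04 to 0.24 kg.
- jar_center (a point): Amber glass jar with a yellow cap, standing alone on the table at the start: 54 mm in diameter for the lower 54 mm, then the cap, 50 mm in diameter; 70 mm high in all. The point is its centre, half-way up, 35 mm above its underside; z is its axis, up. Loose, 0.14 to 0.28 kg.
- mat_red: Red round mat, 100 mm in diameter and 4 mm thick, fixed on the table. Origin at the centre of its underside (table height), z up. Bare at the start.
- mat_green: Green round mat, 100 mm in diameter and 4 mm thick, fixed on the table. Origin at the centre of its underside (table height), z up. Bare at the start.
- mat_blue: Blue round mat, 100 mm in diameter and 4 mm thick, fixed on the table. Origin at the centre of its underside (table height), z up. Bare at the start.
- mat_yellow: Yellow round mat, 100 mm in diameter and 4 mm thick, fixed on the table. Origin at the centre of its underside (table height), z up. The stack of pots stands on it at the start, hiding all but its outer ring.
- bowl: Bystander: loose white bowl, 90 mm across the rim, 55 mm high, open and empty. Origin at the centre of its underside. (A white mortar of that size with its pestle, 85 mm high in all and fixed, stands likewise on the other side of the mats; bottles up to 200 mm high and a test-tube rack stand along the table's sides, more than 0.2 m from any mat.)
- vial: Bystander: small loose amber vial with a cork, 26 mm in diameter, 57 mm high, standing among the mats. Origin at the centre of its underside.
Not all that is in view belongs to the job. Several things look just like the mat_red: the one meant starts farthest from the robot's base.

How it is judged (in metres and radians):
At the end, for the whole second after the job is handed in: The red, green and blue pots stand on the mats of their lids' colours and the jar on the yellow mat, each with its centre within 15 mm (horizontally) of the mat's centre, resting on the mat, upright within 0.1 rad, released and at rest (horizontal distance between pot_red_center and mat_red below 0.015 m and z of pot_red_center in the frame of mat_red between 0.024 and 0.031 m and angle between each of pot_red_center, pot_green_center, pot_blue_center, jar_center's own z axis and vertical below 0.1 rad and linear speed of each of pot_red, pot_green, pot_blue, jar below 0.02 m/s and horizontal distance between pot_green_center and mat_green below 0.015 m and z of pot_green_center in the frame of mat_green between 0.023 and 0.03 m and horizontal distance between pot_blue_center and mat_blue below 0.015 m and z of pot_blue_center in the frame of mat_blue between 0.023 and 0.03 m and horizontal distance between jar_center and mat_yellow below 0.015 m and z of jar_center in the frame of mat_yellow between 0.036 and 0.043 m); the robot touches nothing.
It fails at once if a pot or the jar is tipped over (angle between any of pot_red_center, pot_green_center, pot_blue_center, jar_center's own z axis and vertical above 0.7 rad).
It fails at once if the white bowl is pushed or knocked more than 25 mm from its place, or tipped over (distance of bowl from where it was at the start of the episode above 0.025 m or angle between bowl's own z axis and vertical above 0.5 rad).
It fails at once if the corked vial is pushed or knocked more than 25 mm from its place, or tipped over (distance of vial from where it was at the start of the episode above 0.025 m or angle between vial's own z axis and vertical above 0.5 rad).
It also fails if it takes over 120 s, if anything falls off the work surface, if the arm or the gripper's body presses on something with over 40 N, if the wrist force passes 120 N, or if a joint passes its speed limit or range.

## Robot

A 6-joint arm with a two-finger parallel gripper is mounted at the origin on the work surface. World frame = base frame: x ahead of the robot, y to its left, z up, the work surface at z = 0. Lengths are in mm, angles in rad, forces in N, time in s.
With the tool pointing down it reaches from about 350 to 925 mm from the base axis. Payload 6.4 kg.
Tool frame: the origin (TCP) lies at the very end of the fingers, on their centre line; the grasp point (between the pads) lies 19 mm behind it; z points along the fingers, y is the direction in which the jaws open and shut (so a half turn about z gives the same grasp; the last joint's range is limited). The gripper opens to 94 mm and grips with 3 to 60 N. Pads are 16 mm wide; open, the fingers measure 119 mm over their backs; the gripper's body (75 mm by 177 mm) begins 78 mm behind the grasp point.
Start: joints at [-1.416, 0.245, 1.558, -0, 1.339, -0.174], TCP at [209.895, -615.189, 205.455] pointing down, gripper open.
Joint ranges: [-3.13, 3.13], [-1.02, 2.26], [0.13, 2.54], [-0.95, 4.09], [0.21, 2.88], [-2.74, 2.74]. Speed limits (rad/s): [2.57, 2.57, 3.14, 3.14, 3.14, 3.14].

## Interface

Orientations are given as [roll, pitch, yaw] about the fixed x, y, z axes, in that order (R = Rz(yaw) Ry(pitch) Rx(roll)).
In Python, from workcell import arm, vision gives the robot as it stands.
- The arm moves only by the tool step_arm, never from a script. Its argument "commands" is a list of rows, each a list of 3 entries, a list of its own where there are three numbers: the shift along the tool's x, y, z in units of 40 mm (1.0 is 40 mm), then the turn about the tool's z in units of 6 degrees (1.0 is 6 degrees), then the finger opening in mm, from 0 to 94. A call has exactly 5 rows; each row shifts and turns the pose as measured when the row begins, along the tool's axes as they then stand; what a row does not reach is not made up. A row lasts 1/12 s, in which the tool goes at most 41.7 mm and 7.16 degrees, less where a joint would pass 70% of its speed; a pose out of reach is approached as far as the arm can. A call is refused whole if a number of a shift passes 1 or a number of a turn 1, either way. A call with a gripper value outside its range is refused whole. The fingers move at their own pace and stop on an object; "force" is the grip in N (left out, the last holds). Time passes only in rows, so rows that do not move let the fingers close, or fill a call up. It gives the time, the measured TCP pose, the force and the opening at its end, in the units of the state.
- arm.sense(): the state, without advancing time (a new reading comes with each control period).
- vision.camera(name): name is "side" or "top" or "wrist"; returns the picture (480x640x3 uint8, red, green, blue); there is no depth.
- vision.camera_params(name): a dict with "fx", "fy", "cx", "cy" (pixels), "k1" (the pictures are not rectified: a ray, as slopes to the right and down, at radius r is drawn at 1 + k1 r^2 times it, then the intrinsics apply), "camera_from_world" (4x4, takes a point from world to camera coordinates). Camera axes: x right, y down, z forward; pixel columns grow to the right and rows downward; lengths in mm; the calibration is good to about 2 mm. A picture is of the moment at which its call begins: read the wrist's pose just before it. camera_params takes no time and is no camera call; for the wrist camera it gives the pose at the moment of the call.
- arm.sign_off(): hands the job in, once; it reports no verdict.
The state is a dict: "clock": time; "qpos": joint angles; "joint_velocities": joint speeds; "joint_torque": joint torques, N m; "ee_pos": TCP position; "tcp_rot": TCP orientation; "wrist_force": force on the tool from outside, world axes, zero at the start; "wrist_torque": the same for the moment, N m; "gripper_width": opening from 0.0 (shut) to 1.0 (fully open).
Only numpy, scipy, OpenCV 4.12 (cv2) and the standard library are available. Lean on these libraries where they do the work, as an engineer would, in place of code of your own. Each camera call takes 0.05 s, during which the arm holds its last target. There are 200 camera calls.

## Working session

There is one attempt and no reset: what is moved stays moved. The work goes in short steps, Python scripts to look and compute and a tool call to move; the robot and the scene stay as the last step left them, time stands still between calls to the robot, and variables do not carry over. Pictures are saved under pics/ and viewed, about 12 in all and at most 16, crops included, and the job is handed in when it is done.

Besides the shell and the picture viewer there is one more tool, called after "Request:" as name([rows], argument=value, ...), one row to a line, values as JSON. step_arm: Moves the arm, as the interface text tells. Its arguments: {"type":"object","properties":{"commands":{"type":"array","items":{"type":"array"}},"force":{"type":"number"}},"required":["commands"]}

```bash
mkdir -p pics && cat > h.py <<'E'
import numpy as np, cv2, json
from workcell import arm, vision
def shot(n,f):
    im=vision.camera(n); cv2.imwrite('pics/'+f,im[:,:,::-1]); return im
def ray(n,u,v,P=None):
    P=P or vision.camera_params(n)
    x=(u-P['cx'])/P['fx']; y=(v-P['cy'])/P['fy']
    rd=np.hypot(x,y); r=rd
    for _ in range(30): r=rd/(1+P['k1']*r*r)
    s=r/rd if rd>0 else 1
    T=np.array(P['camera_from_world']); R=T[:3,:3]; c=-R.T@T[:3,3]
    return c, R.T@np.array([x*s,y*s,1])
def onz(n,u,v,z,P=None):
    c,d=ray(n,u,v,P); return c+d*(z-c[2])/d[2]
def proj(n,p,P=None):
    P=P or vision.camera_params(n); q=np.array(P['camera_from_world'])@np.r_[p,1]
    x,y=q[:2]/q[2]; s=1+P['k1']*(x*x+y*y)
    return P['fx']*x*s+P['cx'],P['fy']*y*s+P['cy']
E
python3 - <<'E'
from h import *
for n in('top','side'):
    shot(n,n+'0.png'); P=vision.camera_params(n); print(n,P['fx'],P['k1'],ray(n,P['cx'],P['cy'],P))
print(arm.sense())
E
```

```text
top 441.87441657737764 -0.03810506194654892 (array([ 378.23918055,  -10.79330103, 1110.81947479]), array([ 0.06861018,  0.01847903, -0.99747239]))
side 510.2936868873346 -0.10562740078539702 (array([318.36468174, 848.42038781, 582.78050654]), array([ 0.15538815, -0.86027029, -0.48558165]))
{'clock': 0.1, 'qpos': array([-1.41608817e+00,  2.45731602e-01,  1.55887782e+00,  1.86080835e-06,
        1.33871228e+00, -1.74101254e-01]), 'joint_velocities': array([ 4.60296929e-04, -1.29842429e-03, -4.34141822e-03, -6.17278228e-04,
       -2.59624274e-03, -9.76545604e-05]), 'joint_torque': array([ 5.30990783e-04, -4.16910660e+01, -3.15526485e+01,  6.85905316e-02,
        3.09483090e-02, -5.76270236e-05]), 'ee_pos': array([ 209.81645736, -614.63392948,  204.47132165]), 'tcp_rot': array([-3.13989006e+00, -3.01293436e-04,  3.28808725e-01]), 'wrist_force': array([-0.56587822,  0.1024966 , -0.32287424]), 'wrist_torque': array([-0.02662329, -0.02505306,  0.01415397]), 'gripper_width': 0.9987516403450205}
```

View pics/top0.png

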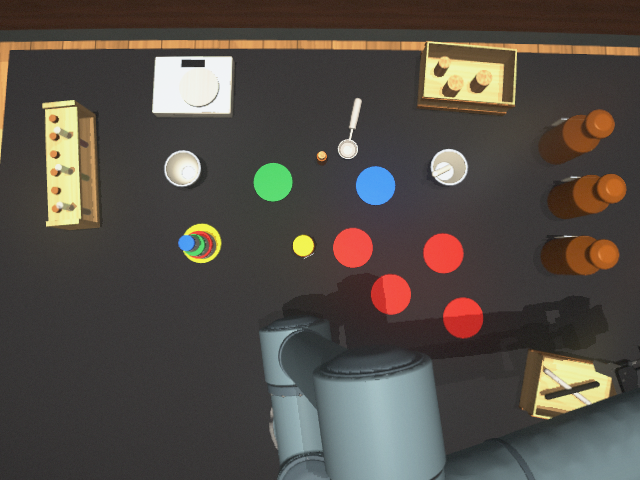

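View pics/side0.png

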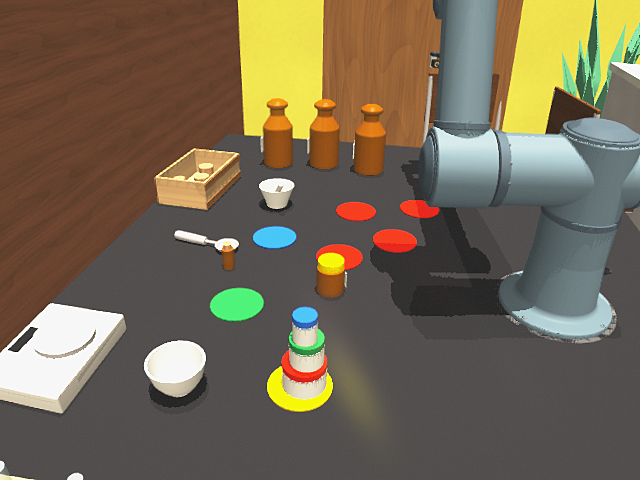

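The top view shows the stack at about (195,243) on the yellow mat, the jar at (303,245), the green mat at (273,182) and the blue mat at (375,185). Four red discs are at (353,248), (443,253), (391,294) and (463,318). The vial is at (321,157), the bowl at (182,168) and the mortar at (449,167). The side view shows the same layout, with the stack at (303,350) standing straight.

```bash
cat >> h.py <<'E'
HUE={'red':[(0,8),(172,180)],'green':[(55,75)],'blue':[(98,115)],'yellow':[(26,34)]}
def blobs(im,col,s=150,v=110,amin=60):
    h=cv2.cvtColor(im,cv2.COLOR_RGB2HSV); m=np.zeros(h.shape[:2],np.uint8)
    for a,b in HUE[col]: m|=cv2.inRange(h,(a,s,v),(b,255,255))
    cs,_=cv2.findContours(m,cv2.RETR_EXTERNAL,cv2.CHAIN_APPROX_NONE)
    return [c[:,0] for c in cs if cv2.contourArea(c)>amin]
def circ(n,c,z,P=None):
    P=P or vision.camera_params(n)
    p=np.array([onz(n,*(q+0.0),z,P)[:2] for q in c]).astype(np.float32)
    hull=cv2.convexHull(p)[:,0]; (x,y),r=cv2.minEnclosingCircle(p)
    A=np.c_[2*hull,np.ones(len(hull))]; s=np.linalg.lstsq(A,(hull**2).sum(1),rcond=None)[0]
    return s[0],s[1],np.sqrt(s[2]+s[0]**2+s[1]**2),r
E
python3 - <<'E'
from h import *
for n in('top','side'):
    im=cv2.imread(f'pics/{n}0.png')[:,:,::-1].copy(); P=vision.camera_params(n)
    for c in HUE:
        for b in blobs(im,c):
            if n=='side' and b[:,1].mean()<190: continue
            print(n,c,b.mean(0).round(),len(b),end=' ')
            for z in {'red':(4,50),'green':(4,94),'blue':(4,138),'yellow':(4,70)}[c]: 
                q=circ(n,b,z,P); print(z,np.round(q,1),round(np.hypot(q[0],q[1])),end=' | ')
            print()
for nm,u,v,z in(('vial',321,155,57),('bowl',182,168,55),('mortar',449,167,55)): print(nm,onz('top',u,v,z))
E
```

```text
top red [463. 317.] 115 4 [ 264.7 -359.4   50.2   50.7] 446 | 50 [ 269.5 -344.9   48.1   48.6] 438 | 
top red [391. 294.] 115 4 [ 319.3 -179.7   49.9   50.5] 366 | 50 [ 321.8 -172.7   47.8   48.4] 365 | 
top red [443. 253.] 113 4 [ 423.8 -309.6   50.1   51. ] 525 | 50 [ 421.9 -297.2   48.1   48.8] 516 | 
top red [203. 244.] 96 4 [434.5 305.4  33.9  34.5] 531 | 50 [432.1 292.2  32.5  33.1] 522 | 
top red [352. 247.] 112 4 [433.6 -83.5  49.7  50.2] 442 | 50 [431.3 -80.5  47.6  48.1] 439 | 
top green [272. 180.] 111 4 [597.5 121.8  47.9  48.9] 610 | 94 [579.6 111.   44.   44.9] 590 | 
top blue [186. 243.] 43 4 [437.9 337.4  19.8  20.9] 553 | 138 [430.8 295.3  17.5  18.4] 522 | 
top blue [375. 185.] 110 4 [ 592.4 -138.7   49.2   50. ] 608 | 138 [ 566.5 -123.2   43.3   44. ] 580 | 
top yellow [303. 245.] 57 4 [437.4  41.7  25.9  26.5] 439 | 70 [433.8  38.6  24.3  25. ] 436 | 
top yellow [204. 243.] 172 4 [438.  299.2  49.7  50.6] 530 | 70 [434.4 280.7  46.8  47.6] 517 | 
side red [304. 368.] 142 4 [442.4 252.6  39.1  40.9] 509 | 50 [432.6 300.   36.   37.7] 526 | 
side red [339. 254.] 118
[... 401 characters left out ...]
 [449.4 197.3  33.4  35.4] 491 | 94 [429.  298.6  28.2  29.9] 523 | 
side green [236. 304.] 124 4 [598.3 122.2  50.2  51.2] 611 | 94 [554.7 235.1  42.4  43.3] 603 | 
side blue [305. 317.] 70 4 [466.7 135.1  28.   30.9] 486 | 138 [432.1 300.2  21.6  23.8] 526 | 
side blue [273. 236.] 116 4 [ 593.4 -137.3   51.    52.5] 609 | 138 [529.7  90.9  39.2  40.3] 537 | 
side yellow [299. 392.] 198 4 [439.8 299.4  50.2  50.9] 532 | 70 [425.9 362.   44.5  45.1] 559 | 
side yellow [331. 262.] 67 4 [446.4 -56.3  35.8  39.9] 450 | 70 [433.   47.2  31.7  35.3] 436 | 
vial [653.67140744  -0.71060391  57.        ]
bowl [617.58019253 338.64294491  55.        ]
mortar [ 629.87035181 -311.07243175   55.        ]
```

Request:
step_arm([
  [[0.9,0,-0.1],0.63,94],
  [[0.9,0,0],0.63,94],
  [[0.9,0,0],0.63,94],
  [[0.9,-0.3,0],0.63,94],
  [[0.8,-0.6,0],0.62,94],
], force=20)

```text
clock: 0.52
ee_pos: [377.8, -546.6, 205.4]
tcp_rot: [-3.137, 0.003, -0.028]
wrist_force: [0.4, -0.6, 0.5]
gripper_width: 1.001
```

Request:
step_arm([
  [[0,-1,0],0,94],
  [[0,-1,0],0,94],
  [[0,-1,0],0,94],
  [[0,-1,0],0,94],
  [[0,-1,0],0,94],
])

```text
clock: 0.93
ee_pos: [387.7, -339.1, 201.6]
tcp_rot: [-3.132, 0.005, -0.028]
wrist_force: [-0.3, 0.3, 0.7]
gripper_width: 0.997
```

Request:
step_arm([
  [[0.1,-1,0],-0.27,94],
  [[0.1,-1,0],0,94],
  [[0.1,-1,0],0,94],
  [[0.1,-1,0],0,94],
  [[0.1,-1,0],0,94],
])

```text
clock: 1.35
ee_pos: [405.6, -131.9, 201.2]
tcp_rot: [-3.129, 0.007, -0.001]
wrist_force: [0.6, -0.5, -0.0]
gripper_width: 0.998
```

Request:
step_arm([
  [[0.1,-1,0],0,94],
  [[0.1,-1,0],0,94],
  [[0.1,-1,0],0,94],
  [[0.1,-1,0],0,94],
  [[0.1,-1,0],0,94],
])

```text
clock: 1.77
ee_pos: [423.1, 75.8, 202.8]
tcp_rot: [-3.129, 0.006, -0.004]
wrist_force: [0.3, -1.1, -0.9]
gripper_width: 1.001
```

Request:
step_arm([
  [[0,-1,0],0,94],
  [[0,-1,0],0,94],
  [[0,-1,0],0,94],
  [[0,-0.6,0],0,94],
  [[0,0,0],0,94],
])

```text
clock: 2.18
ee_pos: [420.1, 231.5, 203.9]
tcp_rot: [-3.127, 0.006, 0.004]
wrist_force: [0.2, -0.5, 0.4]
gripper_width: 0.998
```

```bash
python3 - <<'E'
from h import *
s=arm.sense();print(s['ee_pos'],s['tcp_rot'],s['qpos'])
P=vision.camera_params('wrist'); im=shot('wrist','w1.png'); print(ray('wrist',320,240,P),P['fx'],P['k1'])
for c in HUE:
    for b in blobs(im,c): print(c,b.mean(0),[np.round(circ('wrist',b,z,P),1) for z in (4,50,94,138)])
E
```

```text
[420.07294782 231.50966192 203.88464743] [-3.12739201  0.00628216  0.00432807] [ 0.25751925 -0.16586944  1.98439846  0.01579388  1.32561746  1.82017883]
(array([488.77079497, 229.50580208, 382.4085729 ]), array([-0.24110023,  0.00972217, -0.97045786])) 354.12648925473644 -0.062267402762558995
red [634.34545455 285.30909091] [array([ 341.1, -145.2,   14.1,   14.9]), array([359. , -99.6,  12.4,  13.1]), array([376.2, -56.1,  10.7,  11.4]), array([393.4, -12.5,   9.1,   9.7])]
red [266.21256039 199.0821256 ] [array([428.1, 300.5,  36.4,  37.2]), array([435.5, 291.9,  32. ,  32.7]), array([442.5, 283.6,  27.8,  28.4]), array([449.6, 275.4,  23.5,  24. ])]
red [602.75708502 206.16194332] [array([434.6, -83.5,  51.1,  51.6]), array([441.2, -45.4,  44.9,  45.3]), array([447.5,  -9. ,  38.9,  39.3]), array([453.8,  27.4,  33. ,  33.3])]
green [257.73157895 218.36315789] [array([412.5, 311.1,  32.6,  33.4]), array([421.8, 301.2,  28.6,  29.3]), array([430.6, 291.7,  24.8,  25.5]), array([439.4, 282.3,  21. ,  21.6])]
green [434.03082192  42.39041096] [array([597.8, 121.1,  49.9,  50.2]), arra
[... 326 characters left out ...]
ay([ 592.5, -138.5,   50.2,   29.1]), array([579.9, -93.8,  44.1,  25.6]), array([567.8, -51. ,  38.3,  22.2]), array([555.8,  -8.2,  32.4,  18.8])]
yellow [291.01408451 227.76056338] [array([419.7, 278.8,  24.5,  21.4]), array([428.1, 272.8,  21.6,  18.8]), array([436.1, 267.1,  18.7,  16.3]), array([444.1, 261.3,  15.8,  13.8])]
yellow [533.52631579 215.59868421] [array([423.6,  -2.1,  30.8,  31.3]), array([431.5,  26. ,  27.1,  27.5]), array([439.1,  53. ,  23.5,  23.8]), array([446.7,  79.9,  19.9,  20.2])]
yellow [254.20576132 177.01646091] [array([440.3, 299.4,  49.6,  50. ]), array([446.2, 291. ,  43.6,  44. ]), array([451.8, 282.8,  37.8,  38.1]), array([457.5, 274.7,  32.1,  32.3])]
```

View pics/w1.png

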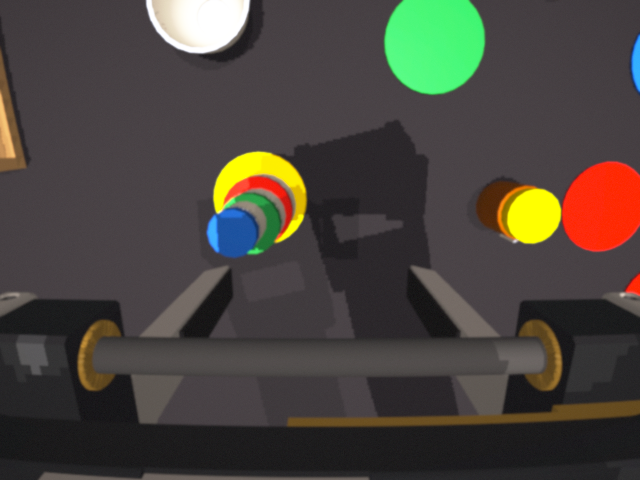

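The wrist view shows the stack at (232–265, 199–232), upright, and the jar at (533,215). The wrist and top fixes on the blue pot agree: (432,295).

Request:
step_arm([
  [[0.15,-0.8,0],0,94],
  [[0.15,-0.75,0],0,94],
  [[0,0,0],0,94],
  [[0,0,0.6],0,94],
  [[0,0,0],0,94],
])

```text
clock: 2.65
ee_pos: [432.6, 289.6, 178.7]
tcp_rot: [-3.132, 0.008, -0.001]
wrist_force: [-0.7, -1.1, -0.5]
gripper_width: 0.999
```

Request:
step_arm([
  [[0,-0.14,0.4],0,94],
  [[0,0,0.8],0,94],
  [[0,0,0.6],0,94],
  [[0,0,0],0,94],
  [[0,0,0],0,94],
])

```text
clock: 3.07
ee_pos: [435.1, 289.5, 108.6]
tcp_rot: [-3.133, 0.005, -0.009]
wrist_force: [0.7, 0.2, 0.1]
gripper_width: 1.001
```

Request:
step_arm([
  [[-0.08,-0.14,0.12],-0.1,94],
  [[0,0,0],0,94],
  [[0,0,0],0,94],
  [[0,0,0],0,94],
  [[0,0,0],0,94],
])

```text
clock: 3.48
ee_pos: [435.4, 295.1, 110.1]
tcp_rot: [-3.13, -0.004, 0.001]
wrist_force: [0.1, -0.2, -0.2]
gripper_width: 0.996
```

```bash
python3 - <<'E'
from h import *
print([arm.sense()['ee_pos'].round(1) for _ in range(2)])
P=vision.camera_params('wrist'); im=shot('wrist','w2.png')
for b in blobs(im,'blue'): print(b.mean(0),circ('wrist',b,138,P))
T=np.array(P['camera_from_world']);print(arm.sense()['ee_pos'],-T[:3,:3].T@T[:3,3])
E
```

```text
[array([435.4, 295.1, 110.1]), array([435.4, 295.1, 110.1])]
[318.82532751 304.72925764] (np.float64(433.55107914290215), np.float64(295.39693376990994), np.float64(17.78625317830448), 18.784135818481445)
[435.48760333 295.21476077 110.14969017] [502.28726934 293.34442471 289.24232072]
```

Request:
step_arm([
  [[-0.03,0,0.15],0,94],
  [[0,0,0.02],0,94],
  [[0,0,0],0,30],
  [[0,0,0],0,30],
  [[0,0,0],0,30],
])

```text
clock: 3.95
ee_pos: [434.5, 295.6, 103.4]
tcp_rot: [-3.129, -0.005, 0.001]
wrist_force: [0.3, -0.0, 0.1]
gripper_width: 0.82
```

Request:
step_arm([
  [[0,0,0],0,30],
  [[0,0,0],0,30],
  [[0,0,0],0,30],
  [[0,0,0],0,30],
  [[0,0,0],0,30],
])

```text
clock: 4.37
ee_pos: [434.4, 295.6, 103.2]
tcp_rot: [-3.13, -0.005, 0.001]
wrist_force: [0.1, -0.6, 0.2]
gripper_width: 0.468
```

Request:
step_arm([
  [[0,0,0],0,30],
  [[0,0,0],0,30],
  [[0,0,0],0,30],
  [[0,0,-0.2],0,30],
  [[0,0,-0.4],0,30],
])

```text
clock: 4.78
ee_pos: [431.8, 294.2, 124.8]
tcp_rot: [-3.132, 0.002, 0.001]
wrist_force: [-0.1, -0.8, -0.9]
gripper_width: 0.379
```

Request:
step_arm([
  [[0,0,-0.8],0,30],
  [[0,0,-0.8],0,30],
  [[0,0,0],0,30],
  [[0,0,0],0,30],
  [[0,0,0],0,30],
])

```text
clock: 5.2
ee_pos: [432.8, 294.1, 195.9]
tcp_rot: [-3.13, -0.002, 0.001]
wrist_force: [-0.2, -0.0, -0.5]
gripper_width: 0.379
```

```bash
python3 - <<'E'
from h import *
s=arm.sense();print(s['gripper_width'],s['ee_pos'],s['wrist_force'])
shot('side','s1.png')
E
```

```text
0.37897368088172634 [432.8485802  294.07392807 195.92546971] [-0.18617765 -0.0310003  -0.47721743]
```

View pics/s1.png

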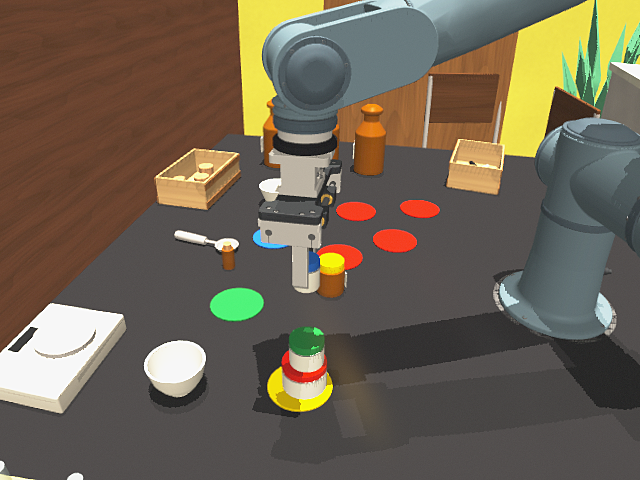

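The blue pot is held at (308,272) in the side view. The green and red pots are still stacked at (304,360).

Request:
step_arm([
  [[0.35,0.93,0],0,30],
  [[0.35,0.93,0],0,30],
  [[0.35,0.93,0],0,30],
  [[0.35,0.93,0],0,30],
  [[0.35,0.93,0],0,30],
])

```text
clock: 5.67
ee_pos: [499.3, 108.2, 186.5]
tcp_rot: [-3.13, 0.01, 0.017]
wrist_force: [0.2, -0.7, -0.7]
gripper_width: 0.383
```

Request:
step_arm([
  [[0.35,0.93,0],0,30],
  [[0.35,0.93,0],0,30],
  [[0.35,0.93,0],0,30],
  [[0.35,0.93,0],0,30],
  [[0.35,0.93,0],0,30],
])

```text
clock: 6.08
ee_pos: [569.6, -85.5, 175.0]
tcp_rot: [-3.126, 0.023, 0.017]
wrist_force: [0.0, 0.1, -1.2]
gripper_width: 0.38
```

Request:
step_arm([
  [[0.35,0.6,0],0,30],
  [[0,0,0],0,30],
  [[0,0,0],0,30],
  [[0,0,0.6],0,30],
  [[0,0,0.6],0,30],
])

```text
clock: 6.5
ee_pos: [584.2, -117.2, 123.0]
tcp_rot: [-3.127, 0.023, 0.007]
wrist_force: [-0.4, 0.2, -1.0]
gripper_width: 0.377
```

Request:
step_arm([
  [[0.2,0.5,0.3],0,30],
  [[0,0,0.7],0,30],
  [[0,0,0.7],0,30],
  [[0,0,0.3],0,30],
  [[0,0,0],0,30],
])

```text
clock: 6.92
ee_pos: [583.2, -127.3, 31.5]
tcp_rot: [-3.12, 0.037, 0.014]
wrist_force: [-0.1, 1.1, -0.0]
gripper_width: 0.38
```

Request:
step_arm([
  [[0.24,0.28,0],0,30],
  [[0,0,0.2],0,30],
  [[0,0,0],0,30],
  [[0,0,0],0,30],
  [[0,0,0],0,30],
])

```text
clock: 7.33
ee_pos: [591.9, -134.0, 24.0]
tcp_rot: [-3.118, 0.038, 0.018]
wrist_force: [0.3, 0.2, -0.0]
gripper_width: 0.378
```

Request:
step_arm([
  [[0.03,0.12,0.12],0,30],
  [[0,0,0.12],0,30],
  [[0,0,0],0,30],
  [[0,0,0],0,30],
  [[0,0,0],0,30],
])

```text
clock: 7.75
ee_pos: [593.7, -138.7, 15.4]
tcp_rot: [-3.12, 0.035, 0.019]
wrist_force: [-0.2, -0.4, -1.3]
gripper_width: 0.377
```

Request:
step_arm([
  [[0,0,0.05],0,30],
  [[0,0,0.02],0,30],
  [[0,0,0],0,94],
  [[0,0,0],0,94],
  [[0,0,0],0,94],
])

```text
clock: 8.17
ee_pos: [594.3, -139.0, 14.1]
tcp_rot: [-3.12, 0.034, 0.019]
wrist_force: [0.9, -0.5, -0.4]
gripper_width: 0.555
```

Request:
step_arm([
  [[0,0,0],0,94],
  [[0,0,0],0,94],
  [[0,0,0],0,94],
  [[0,0,0],0,94],
  [[0,0,-0.4],0,94],
])

```text
clock: 8.58
ee_pos: [592.2, -138.3, 26.7]
tcp_rot: [-3.117, 0.04, 0.019]
wrist_force: [0.1, -0.7, -0.2]
gripper_width: 0.91
```

Request:
step_arm([
  [[0,0,-0.8],0,94],
  [[0,0,-1],0,94],
  [[0,0,-1],0,94],
  [[0,0,-0.9],0,94],
  [[0,0,0],0,94],
])

```text
clock: 9.0
ee_pos: [597.2, -141.4, 179.9]
tcp_rot: [-3.115, 0.044, 0.019]
wrist_force: [-0.4, -1.3, 2.3]
gripper_width: 0.999
```

```bash
python3 - <<'E'
from h import *
P=vision.camera_params('wrist'); im=shot('wrist','w3.png')
for b in blobs(im,'blue'): print(b.mean(0),circ('wrist',b,48,P),circ('wrist',b,4,P))
im=shot('side','s2.png')
for b in blobs(im,'green'): print(b.mean(0),circ('side',b,94),circ('side',b,4))
print(arm.sense()['ee_pos'])
cv2.imwrite('pics/c3.png',np.hstack([cv2.imread('pics/w3.png'),cv2.imread('pics/s2.png')])[::2,::2])
E
```

```text
[321.88278388 216.94139194] (np.float64(603.2652618418225), np.float64(-140.23420798131997), np.float64(43.82686408445263), 44.336181640625) (np.float64(593.352244173075), np.float64(-139.64132730614028), np.float64(50.09312112194553), 50.67526626586914)
[307.46846847 341.86486486] (np.float64(429.802263988477), np.float64(296.78282627886443), np.float64(29.156733518352826), 30.956050872802734) (np.float64(450.32134674536655), np.float64(195.208821535739), np.float64(34.52539925439418), 36.65599060058594)
[236.46774194 304.11290323] (np.float64(554.7773308395626), np.float64(235.15653048059448), np.float64(42.40467538819102), 43.25394821166992) (np.float64(598.3084258116495), np.float64(122.2351669653674), np.float64(50.21270030156891), 51.21835708618164)
[ 593.9712714  -139.97114129  173.26452371]
```

View pics/c3.png

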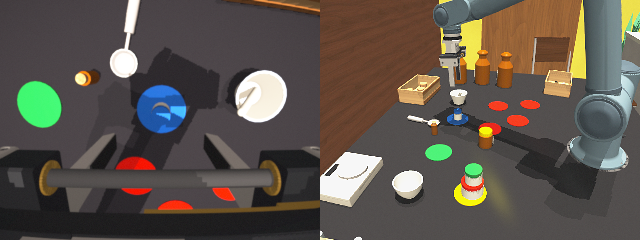

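The blue pot stands on the blue mat, at about (162,108) in the half-size wrist crop. The vial and mortar haven't moved.

Request:
step_arm([
  [[-0.35,-0.93,0],0.18,94],
  [[-0.35,-0.93,0],0,94],
  [[-0.35,-0.93,0],0,94],
  [[-0.35,-0.93,0],0,94],
  [[-0.35,-0.93,0],0,94],
])

```text
clock: 9.52
ee_pos: [517.7, 46.6, 171.4]
tcp_rot: [-3.11, 0.07, -0.014]
wrist_force: [1.0, -0.7, 0.3]
gripper_width: 1.001
```

Request:
step_arm([
  [[-0.35,-0.93,0],0,94],
  [[-0.35,-0.93,0],0,94],
  [[-0.35,-0.93,0],0,94],
  [[-0.35,-0.93,0],0,94],
  [[-0.3,-0.8,0],0,94],
])

```text
clock: 9.93
ee_pos: [440.3, 234.5, 170.2]
tcp_rot: [-3.112, 0.092, -0.016]
wrist_force: [-0.0, 0.3, -0.2]
gripper_width: 0.999
```

Request:
step_arm([
  [[-0.2,-0.5,0],0,94],
  [[0,0,0],0,94],
  [[0,0,0],0,94],
  [[0,0,0],0,94],
  [[0,0,0],0,94],
])

```text
clock: 10.35
ee_pos: [423.9, 257.7, 162.2]
tcp_rot: [-3.116, 0.108, -0.007]
wrist_force: [0.1, -0.5, 0.6]
gripper_width: 0.995
```

```bash
python3 - <<'E'
from h import *
P=vision.camera_params('wrist'); im=shot('wrist','w4.png');s=arm.sense();print(s['ee_pos'],s['tcp_rot'])
for c,z in(('red',50),('green',94),('yellow',4),('yellow',70)):
  for b in blobs(im,c,v=60): print(c,b.mean(0),circ('wrist',b,z,P))
im=shot('top','t4.png')
for c,z in(('green',94),('blue',48),('blue',4)):
  for b in blobs(im,c): print(c,b.mean(0),circ('top',b,z))
E
```

```text
[423.93301709 257.54415128 162.13349654] [-3.11623609  0.10818204 -0.00789432]
red [286.38955823 196.3253012 ] (np.float64(434.9375124066823), np.float64(292.5195129798625), np.float64(32.91924259106078), 33.54792785644531)
red [634.32278481 205.44303797] (np.float64(445.35111402283644), np.float64(-34.29618605397627), np.float64(42.41976857363153), 34.99869155883789)
green [274.5177665  230.50253807] (np.float64(430.903162906823), np.float64(291.833923018458), np.float64(25.541073580894068), 26.256765365600586)
green [486.05315615  25.15614618] (np.float64(573.8930183980635), np.float64(157.2287052597277), np.float64(36.23337419899438), 36.38022232055664)
yellow [599.30635838 216.13294798] (np.float64(415.808398625826), np.float64(-15.02249663575185), np.float64(31.662158479919533), 32.30561828613281)
yellow [281.91534392 180.1984127 ] (np.float64(438.77905178010536), np.float64(299.6382507786142), np.float64(49.951827854423726), 50.78066635131836)
yellow [599.30635838 216.13294798] (np.float64(434.7791051958399), np.float64(38.73027272479976), np.float64(25.30738270755726), 25.821706771850586)
yellow [281.91534392 180.1984127 ] (np.float64(453.23068035723355), np.float64(290.27051626530397), np.float64(39.868715119396626), 40.58864212036133)
green [272.22302158 184.        ] (np.float64(579.7968564251312), np.float64(111.08049769117451), np.float64(43.97509167023769), 44.99770736694336)
blue [375.1559633  185.20183486] (np.float64(583.8154875179491), np.float64(-133.57080272607823), np.float64(47.27517709272661), 48.149383544921875)
blue [375.1559633  185.20183486] (np.float64(592.3694381799388), np.float64(-138.64118266083983), np.float64(49.21565289869524), 50.14275360107422)
```

Request:
step_arm([
  [[0,0,0],0,94],
  [[0,0,0],0,94],
  [[0,0,0],0,94],
  [[0,0,0],0,94],
  [[0,0,0],0,94],
])

```text
clock: 10.87
ee_pos: [426.2, 255.0, 162.8]
tcp_rot: [-3.116, 0.107, -0.014]
wrist_force: [1.0, 0.1, 0.9]
gripper_width: 0.997
```

Request:
step_arm([
  [[0,0,-0.5],0,94],
  [[0,0,0],0,94],
  [[0,0,0],0,94],
  [[0,0,0],0,94],
  [[0,0,0],0,94],
])

```text
clock: 11.28
ee_pos: [427.9, 254.1, 181.7]
tcp_rot: [-3.116, 0.108, -0.014]
wrist_force: [0.2, 0.3, 0.2]
gripper_width: 1.003
```

Request:
step_arm([
  [[0.3,0,0],0,94],
  [[0,0,0],0,94],
  [[0,0,0],0,94],
  [[0,0,0],0,94],
  [[0,0,0],0,94],
])

```text
clock: 11.7
ee_pos: [437.5, 253.8, 177.5]
tcp_rot: [-3.118, 0.113, -0.013]
wrist_force: [0.0, 0.3, 0.2]
gripper_width: 1.002
```

Request:
step_arm([
  [[0.8,0,0],0,94],
  [[0.8,0,0],0,94],
  [[0,0,0],0,94],
  [[0,0,0],0,94],
  [[0,0,0],0,94],
])

```text
clock: 12.12
ee_pos: [499.6, 253.2, 168.2]
tcp_rot: [-3.118, 0.117, -0.012]
wrist_force: [-0.5, -0.7, 0.5]
gripper_width: 0.999
```

Request:
step_arm([
  [[-0.8,0,0],0,94],
  [[-0.8,0,0],0,94],
  [[0,0,0],0,94],
  [[0,0,0],0,94],
  [[0,0,0],0,94],
])

```text
clock: 12.53
ee_pos: [429.8, 253.9, 174.6]
tcp_rot: [-3.119, 0.12, -0.011]
wrist_force: [-0.1, -1.3, -0.1]
gripper_width: 0.998
```

Request:
step_arm([
  [[0,-1,0],0,94],
  [[0,0,0],0,94],
  [[0,0,0],0,94],
  [[0,0,0],0,94],
  [[0,0,0],0,94],
])

```text
clock: 12.95
ee_pos: [432.6, 294.7, 176.6]
tcp_rot: [-3.118, 0.117, -0.012]
wrist_force: [0.4, -0.9, 0.1]
gripper_width: 1.0
```

Request:
step_arm([
  [[0,0,-1],0,94],
  [[0,0,-1],0,94],
  [[0,0,0],0,94],
  [[0,0,0],0,94],
  [[0,0,0],0,94],
])

```text
clock: 13.37
ee_pos: [442.5, 289.1, 257.0]
tcp_rot: [-3.121, 0.121, -0.017]
wrist_force: [-0.2, 0.4, 0.4]
gripper_width: 0.999
```

Request:
step_arm([
  [[0,0,1],0,94],
  [[0,0,1],0,94],
  [[0,0,0],0,94],
  [[0,0,0],0,94],
  [[0,0,0],0,94],
])

```text
clock: 13.78
ee_pos: [432.4, 289.2, 174.0]
tcp_rot: [-3.122, 0.123, -0.019]
wrist_force: [0.1, -0.5, 0.1]
gripper_width: 0.999
```

Request:
step_arm([
  [[0,1,0],0,94],
  [[0,-1,0],0,94],
  [[0,1,0],0,94],
  [[0,-1,0],0,94],
  [[0,0,0],0,94],
])

```text
clock: 14.2
ee_pos: [435.9, 282.1, 175.4]
tcp_rot: [-3.124, 0.126, -0.038]
wrist_force: [-0.1, 0.4, -0.2]
gripper_width: 1.003
```

Request:
step_arm([
  [[0,0,0],1,94],
  [[0,0,0],-1,94],
  [[0,0,0],1,94],
  [[0,0,0],-1,94],
  [[0,0,0],0,94],
])

```text
clock: 14.62
ee_pos: [441.9, 282.5, 185.0]
tcp_rot: [-3.121, 0.113, -0.042]
wrist_force: [-0.1, -0.2, 0.1]
gripper_width: 1.003
```

Request:
step_arm([
  [[0,0,-1],0,94],
  [[0,0,1],0,94],
  [[0,0,-1],0,94],
  [[0,0,1],0,94],
  [[0,0,0],0,94],
])

```text
clock: 15.03
ee_pos: [432.7, 278.8, 185.9]
tcp_rot: [-3.131, 0.137, -0.054]
wrist_force: [-0.8, -0.1, -1.6]
gripper_width: 0.995
```

Request:
step_arm([
  [[1,0,0],0,94],
  [[-1,0,0],0,94],
  [[1,0,0],0,94],
  [[-1,0,0],0,94],
  [[0,0,0],0,94],
])

```text
clock: 15.45
ee_pos: [423.9, 273.4, 151.4]
tcp_rot: [3.118, 0.218, -0.067]
wrist_force: [0.8, 1.4, 1.6]
gripper_width: 1.001
```

Request:
step_arm([
  [[0.3,0,0],0,94],
  [[0.3,0,0],0,94],
  [[0.3,0,0],0,94],
  [[0.3,0,0],0,94],
  [[0,0,0],0,94],
])

```text
clock: 15.87
ee_pos: [475.9, 271.3, 143.3]
tcp_rot: [3.116, 0.218, -0.074]
wrist_force: [0.4, 0.0, -0.3]
gripper_width: 0.999
```

Request:
step_arm([
  [[-0.3,0,0],0,94],
  [[-0.3,0,0],0,94],
  [[-0.3,0,0],0,94],
  [[-0.3,0,0],0,94],
  [[0,0,0],0,94],
])

```text
clock: 16.28
ee_pos: [426.9, 276.6, 161.3]
tcp_rot: [3.12, 0.209, -0.075]
wrist_force: [-0.0, 0.5, -0.5]
gripper_width: 1.0
```

Request:
step_arm([
  [[0,0,0],-1,94],
  [[0,0,0],1,94],
  [[0,0,0],-1,94],
  [[0,0,0],1,94],
  [[0,0,0],-0.7,94],
])

```text
clock: 16.7
ee_pos: [423.7, 278.2, 166.7]
tcp_rot: [3.138, 0.202, 0.005]
wrist_force: [0.6, -0.9, 0.2]
gripper_width: 1.0
```

Request:
step_arm([
  [[0,0,0],0,94],
  [[0,0,0],0,94],
  [[0,0,0],0,94],
  [[0,0,0],0,94],
  [[0,0,0],0,94],
])

```text
clock: 17.12
ee_pos: [422.7, 278.8, 169.1]
tcp_rot: [3.139, 0.199, 0.004]
wrist_force: [-0.1, -0.1, -0.6]
gripper_width: 1.0
```

Request:
step_arm([
  [[0.5,0,0],0,94],
  [[0,0,0],0,94],
  [[0,0,0],0,94],
  [[0,0,0],0,94],
  [[0,0,0],0,94],
])

```text
clock: 17.53
ee_pos: [441.4, 279.0, 165.1]
tcp_rot: [3.138, 0.2, 0.002]
wrist_force: [0.1, -0.1, 0.5]
gripper_width: 1.001
```

Request:
step_arm([
  [[-0.1,0,0],0,94],
  [[-0.1,0,0],0,94],
  [[-0.1,0,0],0,94],
  [[-0.1,0,0],0,94],
  [[-0.1,0,0],0,94],
])

```text
clock: 17.95
ee_pos: [418.8, 279.0, 169.6]
tcp_rot: [3.138, 0.201, 0.003]
wrist_force: [-0.3, 0.3, -0.2]
gripper_width: 1.0
```

Request:
step_arm([
  [[0.4,0,0],0,94],
  [[0.8,0,0],0,94],
  [[0.8,0,0],0,94],
  [[0.4,0,0],0,94],
  [[0,0,0],0,94],
])

```text
clock: 18.37
ee_pos: [513.0, 280.4, 151.5]
tcp_rot: [3.139, 0.199, 0.006]
wrist_force: [-0.4, 0.1, 0.1]
gripper_width: 1.0
```

Request:
step_arm([
  [[-0.4,0,0],0,94],
  [[-0.8,0,0],0,94],
  [[-0.8,0,0],0,94],
  [[-0.4,0,0],0,94],
  [[0,0,0],0,94],
])

```text
clock: 18.78
ee_pos: [412.5, 279.2, 170.1]
tcp_rot: [3.139, 0.202, 0.005]
wrist_force: [-0.4, -0.3, 0.1]
gripper_width: 1.001
```

Request:
step_arm([
  [[0,0,-0.4],0,94],
  [[-1,0,0],0,94],
  [[1,0,0],0,94],
  [[0,0,0],0,94],
  [[0,0,0],0,94],
])

```text
clock: 19.2
ee_pos: [395.6, 274.3, 178.3]
tcp_rot: [3.132, 0.221, 0.007]
wrist_force: [-0.0, 0.0, 0.1]
gripper_width: 1.003
```

Request:
step_arm([
  [[0,0,0],-1,94],
  [[0,0,0],1,94],
  [[0,0,0],-1,94],
  [[0,0,0],1,94],
  [[0,0,0],-1,94],
])

```text
clock: 19.62
ee_pos: [398.0, 274.9, 179.9]
tcp_rot: [-3.126, 0.216, 0.115]
wrist_force: [0.2, -0.1, -0.1]
gripper_width: 0.999
```

Request:
step_arm([
  [[0,0,0],1,94],
  [[0,0,0],-1,94],
  [[0,0,0],1,94],
  [[0,0,0],-1,94],
  [[0,0,0],1,94],
])

```text
clock: 20.03
ee_pos: [402.8, 276.5, 184.2]
tcp_rot: [3.138, 0.206, 0.013]
wrist_force: [0.6, -0.1, -0.4]
gripper_width: 0.999
```

Request:
step_arm([
  [[0,0,0],-1,94],
  [[0,0,0],1,94],
  [[0,0,0],-1,94],
  [[0,0,0],1,94],
  [[0,0,0],0,94],
])

```text
clock: 20.45
ee_pos: [407.7, 278.0, 188.6]
tcp_rot: [3.141, 0.195, 0.012]
wrist_force: [0.3, -0.6, 0.3]
gripper_width: 1.0
```

Request:
step_arm([
  [[0,0.5,0],0,94],
  [[0,1,0],0,94],
  [[0,0.5,0],0,94],
  [[0,0,0],0,94],
  [[0,0,0],0,94],
])

```text
clock: 20.87
ee_pos: [412.3, 196.9, 191.9]
tcp_rot: [-3.138, 0.187, 0.025]
wrist_force: [-0.1, 0.2, -0.5]
gripper_width: 0.999
```

Request:
step_arm([
  [[0.5,0,0],0,94],
  [[0.5,0,0],0,94],
  [[0,0,0],0,94],
  [[0,0,0],0,94],
  [[0,0,0],0,94],
])

```text
clock: 21.28
ee_pos: [453.6, 201.7, 186.0]
tcp_rot: [-3.135, 0.183, 0.032]
wrist_force: [0.8, -0.8, -0.3]
gripper_width: 0.997
```

Request:
step_arm([
  [[0,0,0],1,94],
  [[0,0,0],-1,94],
  [[0,0,0],1,94],
  [[0,0,0],-1,94],
  [[0,0,0],1,94],
])

```text
clock: 21.7
ee_pos: [449.9, 204.6, 186.8]
tcp_rot: [3.129, 0.184, -0.069]
wrist_force: [0.6, -0.8, 0.3]
gripper_width: 0.999
```

Request:
step_arm([
  [[0,0,0],-1,94],
  [[0,0,0],1,94],
  [[0,0,0],-1,94],
  [[0,0,0],1,94],
  [[0,0,0],-1,94],
])

```text
clock: 22.12
ee_pos: [445.7, 207.4, 187.9]
tcp_rot: [-3.134, 0.184, 0.04]
wrist_force: [-0.0, -0.3, -0.4]
gripper_width: 1.0
```

Request:
step_arm([
  [[0,0,0],1,94],
  [[0,0,0],-1,94],
  [[0,0,0],1,94],
  [[0,0,0],-1,94],
  [[0,0,0],1,94],
])

```text
clock: 22.53
ee_pos: [441.4, 210.1, 189.1]
tcp_rot: [3.131, 0.183, -0.056]
wrist_force: [0.0, 0.1, -0.4]
gripper_width: 0.995
```

Request:
step_arm([
  [[0,0,0],-1,94],
  [[0,0,0],1,94],
  [[0,0,0],-1,94],
  [[0,0,0],1,94],
  [[0,0,0],-1,94],
])

```text
clock: 22.95
ee_pos: [437.2, 212.7, 190.3]
tcp_rot: [-3.132, 0.183, 0.053]
wrist_force: [-0.6, 0.2, -0.1]
gripper_width: 1.003
```

Request:
step_arm([
  [[0,0,0],1,94],
  [[0,0,0],-1,94],
  [[0,0,0],1,94],
  [[0,0,0],-1,94],
  [[0,0,0],1,94],
])

```text
clock: 23.37
ee_pos: [432.9, 215.3, 191.4]
tcp_rot: [3.134, 0.183, -0.043]
wrist_force: [-0.1, 0.8, -0.6]
gripper_width: 0.998
```

Request:
step_arm([
  [[0,0,0],-1,94],
  [[0,0,0],1,94],
  [[0,0,0],-1,94],
  [[0,0,0],1,94],
  [[0,0,0],-1,94],
])

```text
clock: 23.78
ee_pos: [428.6, 217.9, 192.6]
tcp_rot: [-3.129, 0.183, 0.066]
wrist_force: [-0.8, -1.1, 0.4]
gripper_width: 1.002
```

```bash
python3 - <<'E'
from h import *
s=arm.sense();print(s['ee_pos'],s['tcp_rot'],s['qpos'])
E
```

```text
[428.62619147 217.86494037 192.57672024] [-3.12942073  0.18263588  0.06619044] [ 0.21090466 -0.02841955  1.88752719  0.03847268  1.46160565  1.70899746]
```

```bash
cat >> h.py <<'E'
from scipy.spatial.transform import Rotation as Ro
def go(x,y,z):  # target: grasp point xy, TCP z -> tool-axis units
    s=arm.sense(); R=Ro.from_euler('xyz',s['tcp_rot']).as_matrix(); g=s['ee_pos']-19*R[:,2]
    print('ee',s['ee_pos'].round(1),'rot',s['tcp_rot'].round(3),'gp',g.round(1),'w',round(s['gripper_width']*94,1))
    print('total',(R.T@(np.array([x,y,z])-[g[0],g[1],s['ee_pos'][2]])/40).round(2),'turn',round(s['tcp_rot'][2]/np.radians(6),2))
E
python3 -c "
from h import *
go(430.5,292,150)"
```

```text
ee [428.6 217.9 192.6] rot [-3.129  0.183  0.066] gp [432.1 217.9 211.3] w 94.2
total [ 0.28 -1.84  1.05] turn 0.63
```

Request:
step_arm([
  [[0,-0.2,0.1],0.3,94],
  [[0.05,-0.5,0.2],0.33,94],
  [[0,-0.5,0.2],0,94],
  [[0,-0.4,0.2],0,94],
  [[0,-0.1,0.2],0,94],
])

```text
clock: 24.2
ee_pos: [420.5, 290.0, 159.5]
tcp_rot: [-3.139, 0.177, 0.002]
wrist_force: [-0.4, 0.1, 0.2]
gripper_width: 0.997
```

Request:
step_arm([
  [[0,0,0],0,94],
  [[0,0,0],0,94],
  [[0,0,0],0,94],
  [[0,0,0],0,94],
  [[0,0,0],0,94],
])

```text
clock: 24.62
ee_pos: [417.9, 289.3, 158.8]
tcp_rot: [-3.141, 0.18, 0.005]
wrist_force: [-0.4, -0.1, 1.3]
gripper_width: 0.997
```

```bash
python3 -c "
from h import *
go(430.5,292,60)
P=vision.camera_params('wrist'); im=shot('wrist','w5.png')
for c,z in(('red',50),('green',94)):
  for b in blobs(im,c,v=60): print(c,b.mean(0),circ('wrist',b,z,P))
"
```

```text
ee [417.9 289.3 158.8] rot [-3.141  0.18   0.005] gp [421.3 289.3 177.5] w 93.7
total [ 0.67 -0.07  2.39] turn 0.05
red [314.71814672 178.83783784] (np.float64(435.2697614464885), np.float64(293.18553967604197), np.float64(33.07889157818883), 33.71269607543945)
green [315.37438424 216.99014778] (np.float64(431.30007630532305), np.float64(292.19263291822824), np.float64(25.631550743951), 26.23189353942871)
green [529.996139    17.33590734] (np.float64(575.0823349313933), np.float64(168.95647748102988), np.float64(35.96283894143726), 34.49509811401367)
```

Request:
step_arm([
  [[0.3,-0.07,0.2],0,94],
  [[0.3,0,0.4],0,94],
  [[0.07,0,0.4],0,94],
  [[0,0,0.4],0,94],
  [[0,0,0.3],0,94],
])

```text
clock: 25.08
ee_pos: [438.9, 292.0, 90.6]
tcp_rot: [-3.136, 0.167, 0.002]
wrist_force: [-0.2, -0.1, -0.0]
gripper_width: 0.998
```

Request:
step_arm([
  [[0,0,0.1],0,94],
  [[0,0,0],0,94],
  [[0,0,0],0,94],
  [[0,0,0],0,94],
  [[0,0,0],0,94],
])

```text
clock: 25.5
ee_pos: [437.6, 291.0, 85.8]
tcp_rot: [-3.137, 0.169, 0.001]
wrist_force: [0.5, -0.2, 0.5]
gripper_width: 1.001
```

```bash
python3 -c "
from h import *
go(431,292,60)"
```

```text
ee [437.6 291.   85.8] rot [-3.137e+00  1.690e-01  1.000e-03] gp [440.8 291.  104.5] w 94.1
total [-0.13 -0.02  0.68] turn 0.01
```

Request:
step_arm([
  [[-0.08,-0.02,0.2],0,94],
  [[-0.05,0,0.25],0,94],
  [[0,0,0.2],0,94],
  [[0,0,0.05],0,94],
  [[0,0,0],0,94],
])

```text
clock: 25.92
ee_pos: [427.9, 292.7, 58.2]
tcp_rot: [-3.136, 0.165, 0.002]
wrist_force: [0.5, 0.4, 0.6]
gripper_width: 0.998
```

Request:
step_arm([
  [[0,0,0],0,46],
  [[0,0,0],0,46],
  [[0,0,0],0,46],
  [[0,0,0],0,46],
  [[0,0,0],0,46],
])

```text
clock: 26.33
ee_pos: [427.8, 292.7, 58.0]
tcp_rot: [-3.136, 0.166, 0.002]
wrist_force: [0.2, -0.5, 0.7]
gripper_width: 0.68
```

```bash
python3 -c "
from h import *
go(431,292,60)"
```

```text
ee [427.8 292.7  58. ] rot [-3.136e+00  1.660e-01  2.000e-03] gp [431.  292.6  76.7] w 64.0
total [-0.01  0.02 -0.05] turn 0.02
```

Request:
step_arm([
  [[0,0,0],0,46],
  [[0,0,0],0,46],
  [[0,0,0],0,46],
  [[-0.02,0,-0.1],0,46],
  [[-0.05,0,-0.3],0,46],
])

```text
clock: 26.75
ee_pos: [426.1, 291.8, 72.9]
tcp_rot: [-3.138, 0.17, 0.002]
wrist_force: [-0.3, 0.8, -1.2]
gripper_width: 0.553
```

Request:
step_arm([
  [[-0.09,0,-0.6],0,46],
  [[-0.1,0,-0.6],0,46],
  [[-0.06,0,-0.4],0,46],
  [[-0.02,0,-0.15],0,46],
  [[0,0,0],0,46],
])

```text
clock: 27.17
ee_pos: [427.9, 291.8, 151.7]
tcp_rot: [-3.137, 0.167, 0.002]
wrist_force: [-0.6, 0.1, -1.1]
gripper_width: 0.548
```

```bash
python3 -c "
from h import *
go(598,122,140)
im=shot('side','s6.png')"
```

```text
ee [427.9 291.8 151.7] rot [-3.137e+00  1.670e-01  2.000e-03] gp [431.  291.7 170.5] w 51.6
total [ 4.16  4.25 -0.42] turn 0.02
```

View pics/s6.png

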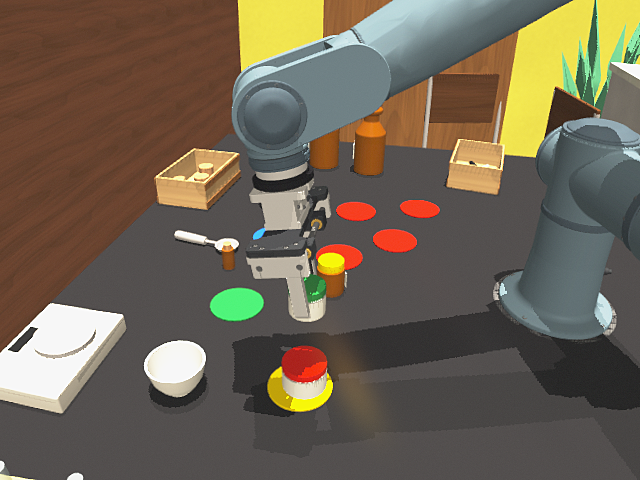

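The green pot is held upright at (307,298), and the red pot is alone on the yellow mat at (304,370).

Request:
step_arm([
  [[0.2,0.2,-0.05],0,46],
  [[0.4,0.4,-0.08],0,46],
  [[0.5,0.5,-0.1],0,46],
  [[0.5,0.5,-0.1],0,46],
  [[0.5,0.5,-0.1],0,46],
])

```text
clock: 27.63
ee_pos: [511.5, 205.5, 148.2]
tcp_rot: [-3.138, 0.177, 0.01]
wrist_force: [0.4, 0.0, -0.7]
gripper_width: 0.551
```

Request:
step_arm([
  [[0.5,0.5,-0.1],0,46],
  [[0.5,0.5,-0.1],0,46],
  [[0.4,0.4,-0.05],0,46],
  [[0.3,0.3,0],0,46],
  [[0.15,0.15,0],0,46],
])

```text
clock: 28.05
ee_pos: [590.4, 120.8, 136.7]
tcp_rot: [-3.141, 0.188, 0.004]
wrist_force: [-0.2, 0.3, -1.3]
gripper_width: 0.554
```

Request:
step_arm([
  [[0,0,0],0,46],
  [[0,0,0],0,46],
  [[0,0,0],0,46],
  [[0,0,0],0,46],
  [[0,0,0],0,46],
])

```text
clock: 28.47
ee_pos: [587.9, 120.1, 132.5]
tcp_rot: [-3.14, 0.196, 0.003]
wrist_force: [0.5, 0.3, -1.1]
gripper_width: 0.549
```

```bash
python3 -c "
from h import *
go(598,122,40)"
```

```text
ee [587.9 120.1 132.5] rot [-3.14e+00  1.96e-01  3.00e-03] gp [591.6 120.1 151.2] w 51.6
total [ 0.61 -0.04  2.24] turn 0.03
```

Request:
step_arm([
  [[0.1,-0.04,0.2],0,46],
  [[0.15,0,0.5],0,46],
  [[0.15,0,0.5],0,46],
  [[0.1,0,0.5],0,46],
  [[0.1,0,0.3],0,46],
])

```text
clock: 28.88
ee_pos: [598.7, 125.8, 50.4]
tcp_rot: [-3.14, 0.185, 0.008]
wrist_force: [-0.5, 0.4, -1.5]
gripper_width: 0.552
```

Request:
step_arm([
  [[0,0,0.2],0,46],
  [[0,0,0],0,46],
  [[0,0,0],0,46],
  [[0,0,0],0,46],
  [[0,0,0],0,46],
])

```text
clock: 29.3
ee_pos: [595.4, 127.2, 39.7]
tcp_rot: [-3.14, 0.189, 0.01]
wrist_force: [0.3, 0.2, -1.9]
gripper_width: 0.546
```

```bash
python3 -c "
from h import *
go(598,122,13)"
```

```text
ee [595.4 127.2  39.7] rot [-3.14   0.189  0.01 ] gp [599.  127.2  58.3] w 51.3
total [0.1  0.13 0.66] turn 0.1
```

Request:
step_arm([
  [[0.05,0.06,0.15],0.1,46],
  [[0.05,0.07,0.2],0,46],
  [[0,0,0.15],0,46],
  [[0,0,0.1],0,46],
  [[0,0,0],0,46],
])

```text
clock: 29.72
ee_pos: [597.3, 121.1, 16.0]
tcp_rot: [3.141, 0.183, -0.002]
wrist_force: [0.7, 0.6, -1.6]
gripper_width: 0.552
```

```bash
python3 -c "
from h import *
go(598,122,12.5); print(arm.sense()['wrist_force'])"
```

```text
ee [597.3 121.1  16. ] rot [ 3.141e+00  1.830e-01 -2.000e-03] gp [600.8 121.1  34.7] w 51.9
total [-0.05 -0.02  0.1 ] turn -0.02
[ 0.71002585  0.63814841 -1.64918727]
```

Request:
step_arm([
  [[-0.05,-0.02,0.06],0,46],
  [[0,0,0.05],0,46],
  [[0,0,0],0,46],
  [[0,0,0],0,94],
  [[0,0,0],0,94],
])

```text
clock: 30.13
ee_pos: [594.5, 122.2, 13.1]
tcp_rot: [-3.142, 0.183, -0.002]
wrist_force: [0.3, 0.8, -1.1]
gripper_width: 0.656
```

Request:
step_arm([
  [[0,0,0],0,94],
  [[0,0,0],0,94],
  [[0,0,0],0,94],
  [[0,0,0],0,94],
  [[0,0,0],0,94],
])

```text
clock: 30.55
ee_pos: [594.8, 122.3, 13.4]
tcp_rot: [-3.142, 0.182, -0.002]
wrist_force: [0.2, -1.4, 0.0]
gripper_width: 0.987
```

Request:
step_arm([
  [[-0.02,0,-0.1],0,94],
  [[-0.06,0,-0.3],0,94],
  [[-0.1,0,-0.5],0,94],
  [[-0.1,0,-0.6],0,94],
  [[-0.1,0,-0.6],0,94],
])

```text
clock: 30.97
ee_pos: [590.5, 122.1, 97.8]
tcp_rot: [3.141, 0.195, -0.002]
wrist_force: [0.2, 0.2, 0.9]
gripper_width: 0.999
```

Request:
step_arm([
  [[-0.1,0,-0.5],0,94],
  [[-0.06,0,-0.3],0,94],
  [[-0.02,0,-0.1],0,94],
  [[0,0,0],0,94],
  [[0,0,0],0,94],
])

```text
clock: 31.38
ee_pos: [594.2, 122.3, 146.0]
tcp_rot: [-3.142, 0.181, -0.002]
wrist_force: [0.0, -0.7, -0.0]
gripper_width: 1.0
```

```bash
python3 -c "
from h import *
go(434,292.7,130)
P=vision.camera_params('wrist'); im=shot('wrist','w7.png')
for b in blobs(im,'green',v=60): print(b.mean(0),circ('wrist',b,4,P),circ('wrist',b,48,P))
s=shot('side','s7.png')
for b in blobs(s,'red',v=60): print(b.mean(0),circ('side',b,50))
cv2.imwrite('pics/c7.png',np.hstack([im,s])[::2,::2,::-1])
"
```

```text
ee [594.2 122.3 146. ] rot [-3.142e+00  1.810e-01 -2.000e-03] gp [597.6 122.3 164.7] w 94.0
total [-3.96 -4.25  1.13] turn -0.02
[320.6970684  194.66123779] (np.float64(598.4823846043216), np.float64(120.96378853832925), np.float64(49.756690422701126), 50.04283142089844) (np.float64(612.061215473178), np.float64(121.16819577576985), np.float64(42.61008267317075), 42.848907470703125)
[304.14049587 363.30578512] (np.float64(432.6515375037039), np.float64(297.77623307419896), np.float64(37.26438105909834), 39.23044204711914)
[339.10084034 254.1092437 ] (np.float64(425.4261627487173), np.float64(-9.649708563437798), np.float64(46.857063953472675), 48.519229888916016)
[394.48979592 240.44897959] (np.float64(319.7914652509088), np.float64(-96.69665405551689), np.float64(47.432936307861645), 49.63529968261719)
[355.72413793 211.05747126] (np.float64(416.46124322204435), np.float64(-216.55632080902149), np.float64(47.2630934840966), 49.095001220703125)
[419.24705882 208.45882353] (np.float64(269.61932869181663), np.float64(-261.99628154440654), np.float64(47.1512129488647), 49.201255798339844)
```

View pics/c7.png

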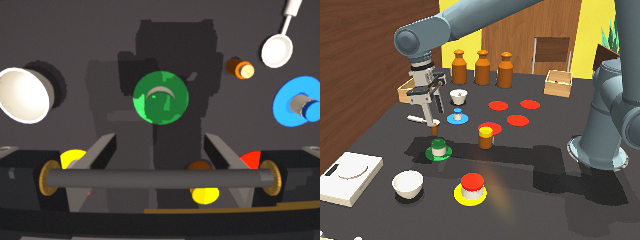

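The green pot stands on the green mat at (160,95) in the crop, and the blue pot is still upright on its mat. Next is the red pot.

Request:
step_arm([
  [[-0.2,-0.2,0.05],0,94],
  [[-0.35,-0.4,0.1],0,94],
  [[-0.45,-0.5,0.1],0,94],
  [[-0.5,-0.5,0.1],0,94],
  [[-0.5,-0.5,0.1],0,94],
])

```text
clock: 31.9
ee_pos: [506.9, 206.9, 135.4]
tcp_rot: [3.14, 0.193, -0.01]
wrist_force: [-0.2, 0.1, 0.3]
gripper_width: 0.999
```

Request:
step_arm([
  [[-0.5,-0.5,0.1],0,94],
  [[-0.45,-0.5,0.1],0,94],
  [[-0.35,-0.4,0.1],0,94],
  [[-0.25,-0.3,0.1],0,94],
  [[-0.1,-0.1,0.05],0,94],
])

```text
clock: 32.32
ee_pos: [424.9, 285.4, 123.7]
tcp_rot: [3.138, 0.208, -0.006]
wrist_force: [0.0, 0.2, 0.4]
gripper_width: 1.001
```

Request:
step_arm([
  [[0,0,0],0,94],
  [[0,0,0],0,94],
  [[0,0,0],0,94],
  [[0,0,0],0,94],
  [[0,0,0],0,94],
])

```text
clock: 32.73
ee_pos: [422.9, 284.3, 121.1]
tcp_rot: [3.135, 0.213, -0.006]
wrist_force: [-0.4, 0.3, -0.1]
gripper_width: 0.999
```

```bash
python3 -c "
from h import *
go(434,292.7,70)
P=vision.camera_params('wrist'); im=shot('wrist','w8.png')
for c,z in(('red',50),('yellow',4)):
  for b in blobs(im,c,v=60): print(c,b.mean(0),circ('wrist',b,z,P))
"
```

```text
ee [422.9 284.3 121.1] rot [ 3.135  0.213 -0.006] gp [427.  284.4 139.7] w 93.9
total [ 0.44 -0.22  1.21] turn -0.05
red [305.01886792 212.62641509] (np.float64(434.1546841438394), np.float64(294.0327670398955), np.float64(34.43724597388525), 35.329498291015625)
yellow [637.25806452 233.5       ] (np.float64(406.70402129152427), np.float64(-36.87064165882475), np.float64(32.36255346355213), 17.079387664794922)
yellow [298.46882793 169.95012469] (np.float64(439.36225360332435), np.float64(299.11263111054274), np.float64(49.56266441288549), 50.21012496948242)
```

Request:
step_arm([
  [[0.15,-0.1,0.2],0,94],
  [[0.15,-0.1,0.4],0,94],
  [[0.1,-0.04,0.3],0,94],
  [[0,0,0.1],0,94],
  [[0,0,0],0,94],
])

```text
clock: 33.2
ee_pos: [434.1, 292.5, 78.3]
tcp_rot: [3.136, 0.209, -0.01]
wrist_force: [-0.4, 0.3, -0.2]
gripper_width: 1.002
```

```bash
python3 -c "
from h import *
go(434,293.3,14)"
```

```text
ee [434.1 292.5  78.3] rot [ 3.136  0.209 -0.01 ] gp [438.  292.5  96.9] w 94.1
total [ 0.24 -0.03  1.59] turn -0.09
```

Request:
step_arm([
  [[0.05,-0.02,0.2],-0.08,94],
  [[0.07,0,0.4],0,94],
  [[0.07,0,0.4],0,94],
  [[0.05,0,0.25],0,94],
  [[0,0,0.1],0,94],
])

```text
clock: 33.62
ee_pos: [434.9, 293.4, 23.2]
tcp_rot: [3.14, 0.203, 0.0]
wrist_force: [-0.9, 0.6, -0.8]
gripper_width: 0.999
```

Request:
step_arm([
  [[0,0,0],0,94],
  [[0,0,0],0,94],
  [[0,0,0],0,94],
  [[0,0,0],0,94],
  [[0,0,0],0,94],
])

```text
clock: 34.03
ee_pos: [435.5, 293.7, 24.3]
tcp_rot: [3.141, 0.202, 0.001]
wrist_force: [0.1, 0.2, 0.8]
gripper_width: 1.005
```

```bash
python3 -c "
from h import *
go(434,293.3,14)"
```

```text
ee [435.5 293.7  24.3] rot [3.141e+00 2.020e-01 1.000e-03] gp [439.3 293.7  42.9] w 94.5
total [-0.08  0.01  0.28] turn 0.01
```

Request:
step_arm([
  [[-0.04,0,0.12],0,94],
  [[-0.04,0,0.12],0,94],
  [[0,0,0.04],0,94],
  [[0,0,0],0,62],
  [[0,0,0],0,62],
], force=25)

```text
clock: 34.45
ee_pos: [430.4, 294.0, 14.1]
tcp_rot: [-3.141, 0.199, 0.001]
wrist_force: [0.1, -0.3, 0.9]
gripper_width: 0.891
```

Request:
step_arm([
  [[0,0,0],0,62],
  [[0,0,0],0,62],
  [[0,0,0],0,62],
  [[0,0,0],0,62],
  [[0,0,0],0,62],
])

```text
clock: 34.87
ee_pos: [430.3, 294.0, 14.0]
tcp_rot: [-3.141, 0.2, 0.001]
wrist_force: [0.1, 0.0, 0.0]
gripper_width: 0.722
```

```bash
python3 -c "
from h import *
go(424.4,-309.2,160)"
```

```text
ee [430.3 294.   14. ] rot [-3.141e+00  2.000e-01  1.000e-03] gp [434.1 294.   32.6] w 67.8
total [-0.98 15.08 -3.53] turn 0.01
```

Request:
step_arm([
  [[0,0,0],0,62],
  [[-0.02,0,-0.1],0,62],
  [[-0.06,0,-0.3],0,62],
  [[-0.1,0,-0.5],0,62],
  [[-0.12,0,-0.6],0,62],
])

```text
clock: 35.28
ee_pos: [425.9, 292.2, 73.1]
tcp_rot: [3.137, 0.211, -0.0]
wrist_force: [-0.0, -0.1, -1.1]
gripper_width: 0.719
```

Request:
step_arm([
  [[-0.12,0,-0.6],0,62],
  [[-0.1,0,-0.5],0,62],
  [[-0.08,0,-0.4],0,62],
  [[-0.04,0,-0.2],0,62],
  [[0,0,0],0,62],
])

```text
clock: 35.7
ee_pos: [429.5, 293.4, 155.0]
tcp_rot: [3.141, 0.2, 0.001]
wrist_force: [0.2, 0.4, -0.9]
gripper_width: 0.717
```

```bash
python3 -c "
from h import *
go(424.4,-309.2,150)
im=shot('side','s9.png'); cv2.imwrite('pics/c9.png',im[200:440,180:500,::-1])"
```

```text
ee [429.5 293.4 155. ] rot [3.141e+00 2.000e-01 1.000e-03] gp [433.3 293.5 173.6] w 67.4
total [-0.21 15.07  0.18] turn 0.01
```

View pics/c9.png

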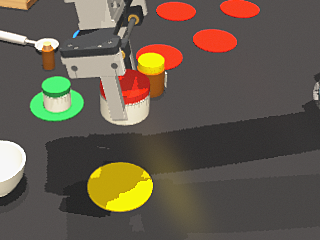

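The red pot is held upright in the gripper, the yellow mat is clear, and the green pot is standing on its mat.

Request:
step_arm([
  [[0,0.3,0],0,62],
  [[0,0.6,0],0,62],
  [[0,0.8,0],0,62],
  [[0,0.9,0],0,62],
  [[0,0.9,0],0,62],
])

```text
clock: 36.17
ee_pos: [425.2, 150.0, 148.8]
tcp_rot: [3.14, 0.21, 0.011]
wrist_force: [0.5, -0.3, -1.2]
gripper_width: 0.719
```

Request:
step_arm([
  [[0,0.9,0],0,62],
  [[0,0.9,0],0,62],
  [[0,0.9,0],0,62],
  [[0,0.9,0],0,62],
  [[0,0.9,0],0,62],
])

```text
clock: 36.58
ee_pos: [418.7, -40.3, 141.9]
tcp_rot: [3.141, 0.225, 0.013]
wrist_force: [0.6, 0.9, -0.6]
gripper_width: 0.724
```

Request:
step_arm([
  [[0,0.9,0],0,62],
  [[0,0.9,0],0,62],
  [[0,0.9,0],0,62],
  [[0,0.9,0],0,62],
  [[0,0.8,0],0,62],
])

```text
clock: 37.0
ee_pos: [411.3, -225.4, 134.4]
tcp_rot: [-3.134, 0.238, 0.011]
wrist_force: [0.4, 0.8, -0.7]
gripper_width: 0.721
```

Request:
step_arm([
  [[0,0.5,0],0,62],
  [[0,0.3,0],0,62],
  [[0,0.1,0],0,62],
  [[0,0,0],0,62],
  [[0,0,0],0,62],
])

```text
clock: 37.42
ee_pos: [405.1, -266.7, 128.3]
tcp_rot: [-3.127, 0.247, 0.004]
wrist_force: [0.7, 0.4, -1.2]
gripper_width: 0.718
```

```bash
python3 -c "
from h import *
go(424.4,-309.2,150)"
```

```text
ee [ 405.1 -266.7  128.3] rot [-3.127  0.247  0.004] gp [ 409.7 -267.   146.7] w 67.5
total [ 0.22  1.05 -0.63] turn 0.03
```

Request:
step_arm([
  [[0.1,0.2,0.1],0,62],
  [[0.2,0.4,0.3],0,62],
  [[0.2,0.3,0.4],0,62],
  [[0.15,0.15,0.4],0,62],
  [[0.1,0,0.3],0,62],
])

```text
clock: 37.83
ee_pos: [423.7, -306.6, 61.8]
tcp_rot: [-3.131, 0.242, 0.012]
wrist_force: [-0.3, 0.4, -1.5]
gripper_width: 0.721
```

Request:
step_arm([
  [[0,0,0.1],0,62],
  [[0,0,0],0,62],
  [[0,0,0],0,62],
  [[0,0,0],0,62],
  [[0,0,0],0,62],
])

```text
clock: 38.25
ee_pos: [422.1, -302.3, 55.1]
tcp_rot: [-3.126, 0.246, 0.017]
wrist_force: [-0.5, -0.9, -1.9]
gripper_width: 0.721
```

```bash
python3 -c "
from h import *
go(424.4,-309.2,25)"
```

```text
ee [ 422.1 -302.3   55.1] rot [-3.126  0.246  0.017] gp [ 426.7 -302.5   73.5] w 67.8
total [0.12 0.18 0.74] turn 0.16
```

Request:
step_arm([
  [[0.04,0.06,0.15],0.15,62],
  [[0.04,0.06,0.25],0,62],
  [[0.04,0.04,0.2],0,62],
  [[0,0,0.1],0,62],
  [[0,0,0],0,62],
])

```text
clock: 38.67
ee_pos: [421.0, -309.9, 26.2]
tcp_rot: [-3.134, 0.243, -0.001]
wrist_force: [-0.4, 1.1, -1.2]
gripper_width: 0.722
```

```bash
python3 -c "
from h import *
go(424.4,-309.2,14.5);print(arm.sense()['wrist_force'])"
```

```text
ee [ 421.  -309.9   26.2] rot [-3.134e+00  2.430e-01 -1.000e-03] gp [ 425.5 -310.    44.6] w 67.9
total [ 0.04 -0.02  0.29] turn -0.01
[-0.39976466  1.09744718 -1.21881433]
```

Request:
step_arm([
  [[0.02,-0.01,0.1],0,62],
  [[0.02,-0.01,0.1],0,62],
  [[0,0,0.06],0,62],
  [[0,0,0],0,62],
  [[0,0,0],0,62],
])

```text
clock: 39.08
ee_pos: [419.7, -309.1, 15.1]
tcp_rot: [-3.133, 0.244, -0.001]
wrist_force: [0.1, 1.5, -0.7]
gripper_width: 0.718
```

```bash
python3 -c "
from h import *
go(424.4,-309.2,14.5);print(arm.sense()['wrist_force'])"
```

```text
ee [ 419.7 -309.1   15.1] rot [-3.133e+00  2.440e-01 -1.000e-03] gp [ 424.3 -309.3   33.5] w 67.5
total [ 0.01 -0.    0.01] turn -0.01
[ 0.05219237  1.54592542 -0.69153565]
```

Request:
step_arm([
  [[0,0,0.02],0,94],
  [[0,0,0],0,94],
  [[0,0,0],0,94],
  [[0,0,0],0,94],
  [[0,0,0],0,94],
])

```text
clock: 39.5
ee_pos: [420.2, -309.8, 14.7]
tcp_rot: [-3.135, 0.242, -0.001]
wrist_force: [-0.6, -0.0, -0.0]
gripper_width: 0.995
```

Request:
step_arm([
  [[0,0,0],0,94],
  [[0,0,0],0,94],
  [[-0.03,0,-0.1],0,94],
  [[-0.08,0,-0.3],0,94],
  [[-0.12,0,-0.5],0,94],
])

```text
clock: 39.92
ee_pos: [417.4, -307.7, 50.1]
tcp_rot: [-3.129, 0.248, -0.0]
wrist_force: [-0.5, 0.6, 0.2]
gripper_width: 1.0
```

Request:
step_arm([
  [[-0.14,0,-0.6],0,94],
  [[-0.14,0,-0.6],0,94],
  [[-0.12,0,-0.5],0,94],
  [[-0.08,0,-0.3],0,94],
  [[-0.03,0,-0.1],0,94],
])

```text
clock: 40.33
ee_pos: [419.5, -309.9, 148.3]
tcp_rot: [-3.134, 0.243, -0.001]
wrist_force: [-0.2, -0.4, -0.2]
gripper_width: 0.999
```

Request:
step_arm([
  [[0,0,0],0,94],
  [[0,0,0],0,94],
  [[0,0,0],0,94],
  [[0,0,0],0,94],
  [[0,0,0],0,94],
])

```text
clock: 40.75
ee_pos: [419.3, -309.7, 148.8]
tcp_rot: [-3.135, 0.242, -0.001]
wrist_force: [-0.2, -0.3, 0.1]
gripper_width: 1.003
```

```bash
python3 -c "
from h import *
go(433.5,39,140)
P=vision.camera_params('wrist'); im=shot('wrist','w10.png')
for c,z in(('red',4),('yellow',70)):
  for b in blobs(im,c,v=60): print(c,b.mean(0),circ('wrist',b,z,P))
s=shot('side','s10.png')
cv2.imwrite('pics/c10.png',np.hstack([im,s])[::2,::2,::-1])
"
```

```text
ee [ 419.3 -309.7  148.8] rot [-3.135e+00  2.420e-01 -1.000e-03] gp [ 423.8 -309.8  167.3] w 94.3
total [ 0.28 -8.72  0.22] turn -0.01
red [366.21212121 317.06060606] (np.float64(266.2464097532991), np.float64(-359.6341498943176), np.float64(50.740225182775596), 51.291465759277344)
red [201.46302251 275.05787781] (np.float64(321.8081684084805), np.float64(-179.93482572159795), np.float64(50.848398233460514), 51.60551834106445)
red [320.67601246 185.19003115] (np.float64(420.8877189554957), np.float64(-309.93206014350085), np.float64(52.96006109321137), 55.952884674072266)
red [ 74.69230769 174.2173913 ] (np.float64(435.34344191334037), np.float64(-84.77790248120425), np.float64(50.68820513800626), 51.3006591796875)
```

View pics/c10.png

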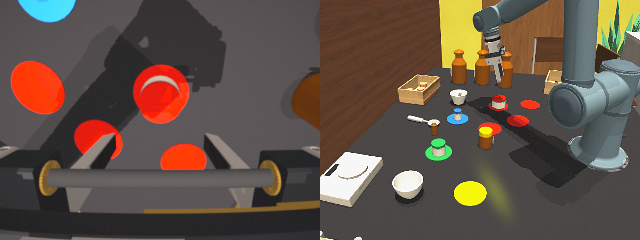

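The red pot stands centred on the far red mat, at (160,90) in the crop. The jar at (485,137) is next.

Request:
step_arm([
  [[0,-0.3,0],0,94],
  [[0,-0.6,0],0,94],
  [[0.05,-0.8,0],0,94],
  [[0.05,-0.9,0],0,94],
  [[0.05,-0.9,0],0,94],
])

```text
clock: 41.27
ee_pos: [424.4, -167.2, 146.4]
tcp_rot: [-3.133, 0.245, -0.011]
wrist_force: [0.2, 0.4, -0.4]
gripper_width: 0.996
```

Request:
step_arm([
  [[0.05,-0.9,0],0,94],
  [[0.05,-0.9,0],0,94],
  [[0.05,-0.9,0],0,94],
  [[0.05,-0.8,0],0,94],
  [[0.05,-0.6,0],0,94],
])

```text
clock: 41.68
ee_pos: [432.3, 9.8, 144.0]
tcp_rot: [-3.131, 0.248, -0.01]
wrist_force: [0.6, -0.3, 0.1]
gripper_width: 1.001
```

Request:
step_arm([
  [[0,-0.4,0],0,94],
  [[0,-0.2,0],0,94],
  [[0,0,0],0,94],
  [[0,0,0],0,94],
  [[0,0,0],0,94],
])

```text
clock: 42.1
ee_pos: [429.6, 40.7, 143.1]
tcp_rot: [-3.13, 0.251, -0.001]
wrist_force: [0.1, 0.6, -1.1]
gripper_width: 1.0
```

```bash
python3 -c "
from h import *
go(433.5,39,100)
P=vision.camera_params('wrist'); im=shot('wrist','w11.png')
for b in blobs(im,'yellow',v=60): print(b.mean(0),circ('wrist',b,70,P))
"
```

```text
ee [429.6  40.7 143.1] rot [-3.13e+00  2.51e-01 -1.00e-03] gp [434.3  40.4 161.5] w 94.0
total [0.25 0.05 1.05] turn -0.01
[324.51912568 215.8852459 ] (np.float64(435.8206918802658), np.float64(37.75720869731413), np.float64(23.97071607550433), 24.560998916625977)
[ 42.95221843 181.24232082] (np.float64(462.19315671599463), np.float64(240.15889928172334), np.float64(39.43659069590883), 39.754886627197266)
```

Request:
step_arm([
  [[0.05,0.05,0.2],0,94],
  [[0.1,0,0.4],0,94],
  [[0.15,0,0.5],0,94],
  [[0.12,0,0.5],0,94],
  [[0.1,0,0.4],0,94],
])

```text
clock: 42.57
ee_pos: [434.5, 34.0, 59.8]
tcp_rot: [-3.133, 0.24, -0.009]
wrist_force: [0.5, -0.2, -0.2]
gripper_width: 0.998
```

Request:
step_arm([
  [[0.05,0,0.2],0,94],
  [[0,0,0.05],0,94],
  [[0,0,0],0,94],
  [[0,0,0],0,94],
  [[0,0,0],0,94],
])

```text
clock: 42.98
ee_pos: [431.4, 31.7, 45.5]
tcp_rot: [-3.132, 0.247, -0.014]
wrist_force: [-0.1, 0.6, 0.5]
gripper_width: 1.0
```

```bash
python3 -c "
from h import *
go(434.5,38.3,15)"
```

```text
ee [431.4  31.7  45.5] rot [-3.132  0.247 -0.014] gp [436.1  31.5  63.9] w 94.0
total [ 0.15 -0.16  0.75] turn -0.14
```

Request:
step_arm([
  [[0.04,-0.08,0.15],-0.14,94],
  [[0.05,-0.08,0.25],0,94],
  [[0.05,0,0.2],0,94],
  [[0,0,0.12],0,94],
  [[0,0,0],0,94],
])

```text
clock: 43.4
ee_pos: [432.2, 39.0, 15.8]
tcp_rot: [-3.129, 0.241, 0.003]
wrist_force: [-0.4, -1.3, -0.3]
gripper_width: 1.0
```

```bash
python3 -c "
from h import *
go(434.5,38.3,15)"
```

```text
ee [432.2  39.   15.8] rot [-3.129e+00  2.410e-01  3.000e-03] gp [436.7  38.7  34.3] w 94.0
total [-0.05  0.01  0.03] turn 0.02
```

Good; grip and lift.

Request:
step_arm([
  [[-0.05,0,0.02],0,94],
  [[0,0,0],0,48],
  [[0,0,0],0,48],
  [[0,0,0],0,48],
  [[0,0,0],0,48],
], force=30)

```text
clock: 43.82
ee_pos: [429.5, 39.1, 15.1]
tcp_rot: [-3.129, 0.242, 0.003]
wrist_force: [1.0, -1.0, 0.3]
gripper_width: 0.75
```

Request:
step_arm([
  [[0,0,0],0,48],
  [[0,0,0],0,48],
  [[0,0,0],0,48],
  [[0,0,0],0,48],
  [[0,0,0],0,48],
])

```text
clock: 44.23
ee_pos: [430.0, 38.9, 15.6]
tcp_rot: [-3.129, 0.241, 0.003]
wrist_force: [-0.5, 0.3, -0.3]
gripper_width: 0.572
```

```bash
python3 -c "
from h import *
go(439,299.3,100)"
```

```text
ee [430.   38.9  15.6] rot [-3.129e+00  2.410e-01  3.000e-03] gp [434.5  38.6  34.1] w 53.7
total [-0.38 -6.54 -2.  ] turn 0.03
```

Request:
step_arm([
  [[-0.03,0,-0.1],0,48],
  [[-0.08,0,-0.3],0,48],
  [[-0.12,0,-0.5],0,48],
  [[-0.12,0,-0.5],0,48],
  [[-0.08,0,-0.3],0,48],
])

```text
clock: 44.65
ee_pos: [424.9, 38.8, 84.6]
tcp_rot: [-3.127, 0.252, 0.003]
wrist_force: [-0.1, 0.2, -2.6]
gripper_width: 0.573
```

Request:
step_arm([
  [[-0.05,0,-0.2],0,48],
  [[0,0,0],0,48],
  [[0,0,0],0,48],
  [[0,0,0],0,48],
  [[0,0,0],0,48],
])

```text
clock: 45.07
ee_pos: [425.6, 38.7, 94.5]
tcp_rot: [-3.127, 0.248, 0.003]
wrist_force: [-1.0, 0.6, -2.3]
gripper_width: 0.57
```

```bash
python3 -c "
from h import *
go(439,299.3,80);print(arm.sense()['wrist_force'])
im=shot('side','s12.png'); cv2.imwrite('pics/c12.png',im[160:440,180:500,::-1])"
```

```text
ee [425.6  38.7  94.5] rot [-3.127e+00  2.480e-01  3.000e-03] gp [430.3  38.4 112.9] w 53.6
total [ 0.32 -6.52  0.39] turn 0.03
[-0.96760659  0.58057948 -2.27659246]
```

View pics/c12.png

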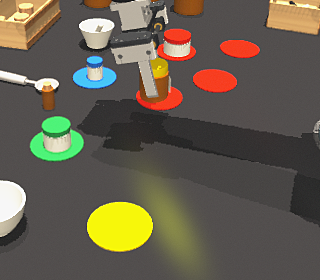

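The jar is lifted upright and the route to the yellow mat is clear.

Request:
step_arm([
  [[0,-0.3,0],0,48],
  [[0.05,-0.5,0],0,48],
  [[0.05,-0.7,0],0,48],
  [[0.05,-0.8,0],0,48],
  [[0.05,-0.8,0],0,48],
])

```text
clock: 45.53
ee_pos: [431.8, 165.7, 91.2]
tcp_rot: [-3.127, 0.255, -0.008]
wrist_force: [0.3, 0.5, -1.9]
gripper_width: 0.57
```

Request:
step_arm([
  [[0.05,-0.8,0],0,48],
  [[0.05,-0.8,0],0,48],
  [[0.05,-0.7,0],0,48],
  [[0,-0.5,0],0,48],
  [[0,-0.3,0],0,48],
])

```text
clock: 45.95
ee_pos: [434.3, 302.5, 88.2]
tcp_rot: [-3.127, 0.261, -0.003]
wrist_force: [-0.5, 0.5, -1.6]
gripper_width: 0.571
```

Request:
step_arm([
  [[0,-0.1,0],0,48],
  [[0,0,0],0,48],
  [[0,0,0],0,48],
  [[0,0,0],0,48],
  [[0,0,0],0,48],
])

```text
clock: 46.37
ee_pos: [431.1, 308.9, 85.7]
tcp_rot: [-3.129, 0.266, 0.001]
wrist_force: [-0.5, 0.3, -2.2]
gripper_width: 0.573
```

```bash
python3 -c "
from h import *
go(439,299.3,50)"
```

```text
ee [431.1 308.9  85.7] rot [-3.129e+00  2.660e-01  1.000e-03] gp [436.1 308.7 104. ] w 53.9
total [0.3  0.25 0.84] turn 0.01
```

Request:
step_arm([
  [[0.1,0.1,0.2],0,48],
  [[0.1,0.1,0.25],0,48],
  [[0.1,0.05,0.25],0,48],
  [[0,0,0.14],0,48],
  [[0,0,0],0,48],
])

```text
clock: 46.78
ee_pos: [434.5, 295.5, 46.0]
tcp_rot: [-3.13, 0.266, -0.004]
wrist_force: [-0.5, -0.4, -2.9]
gripper_width: 0.567
```

Request:
step_arm([
  [[0,0,0],0,48],
  [[0,0,0],0,48],
  [[0,0,0],0,48],
  [[0,0,0],0,48],
  [[0,0,0],0,48],
])

```text
clock: 47.2
ee_pos: [434.3, 295.3, 45.4]
tcp_rot: [-3.13, 0.268, -0.005]
wrist_force: [0.9, 0.8, -2.0]
gripper_width: 0.568
```

```bash
python3 -c "
from h import *
go(439,299.3,20)"
```

```text
ee [434.3 295.3  45.4] rot [-3.13   0.268 -0.005] gp [439.3 295.1  63.7] w 53.4
total [ 0.16 -0.1   0.62] turn -0.04
```

Request:
step_arm([
  [[0.05,-0.05,0.15],0,48],
  [[0.06,-0.05,0.25],0,48],
  [[0.05,0,0.15],0,48],
  [[0,0,0.05],0,48],
  [[0,0,0],0,48],
])

```text
clock: 47.62
ee_pos: [435.5, 300.7, 19.9]
tcp_rot: [-3.13, 0.265, -0.003]
wrist_force: [-0.9, -0.9, 6.7]
gripper_width: 0.567
```

```bash
python3 -c "
from h import *
go(439,299.3,20);print(arm.sense()['wrist_force'])"
```

```text
ee [435.5 300.7  19.9] rot [-3.13e+00  2.65e-01 -3.00e-03] gp [440.5 300.5  38.2] w 53.3
total [-0.04  0.03  0.01] turn -0.03
[-0.87093599 -0.85730713  6.72836263]
```

Contact (force +6.7 N), and the jar is within 2 mm of the mat centre. Release and rise.

Request:
step_arm([
  [[0,0,0],0,94],
  [[0,0,0],0,94],
  [[0,0,0],0,94],
  [[0,0,0],0,94],
  [[0,0,0],0,94],
])

```text
clock: 48.03
ee_pos: [436.0, 301.2, 20.1]
tcp_rot: [-3.129, 0.265, -0.003]
wrist_force: [1.3, -0.2, 0.1]
gripper_width: 0.891
```

Request:
step_arm([
  [[0,0,0],0,94],
  [[0,0,0],0,94],
  [[-0.03,0,-0.1],0,94],
  [[-0.08,0,-0.3],0,94],
  [[-0.13,0,-0.5],0,94],
])

```text
clock: 48.45
ee_pos: [432.9, 299.5, 55.6]
tcp_rot: [-3.132, 0.273, -0.004]
wrist_force: [-0.8, -0.4, 0.7]
gripper_width: 1.0
```

Request:
step_arm([
  [[-0.15,0,-0.6],0,94],
  [[-0.15,0,-0.6],0,94],
  [[-0.15,0,-0.6],0,94],
  [[-0.1,0,-0.4],0,94],
  [[-0.05,0,-0.2],0,94],
])

```text
clock: 48.87
ee_pos: [436.3, 298.8, 165.6]
tcp_rot: [-3.131, 0.268, -0.004]
wrist_force: [0.1, 0.5, -0.4]
gripper_width: 0.997
```

Request:
step_arm([
  [[-0.3,0.4,-0.3],0,94],
  [[-0.4,0.7,-0.3],0,94],
  [[-0.4,0.7,-0.2],0,94],
  [[-0.2,0.5,0],0,94],
  [[0,0.2,0],0,94],
])

```text
clock: 49.28
ee_pos: [393.7, 196.9, 216.2]
tcp_rot: [-3.129, 0.26, 0.001]
wrist_force: [-0.1, -0.6, -0.1]
gripper_width: 1.001
```

```bash
python3 -c "
from h import *
go(439,299.3,20)
t=shot('top','t13.png'); s=shot('side','s13.png')
mats={'red':(424.4,-309.2,50),'green':(598,122,48),'blue':(592.8,-138.3,48),'yellow':(438.8,299.3,74)}
for n,im in(('top',t),('side',s)):
  for c,(x,y,z) in mats.items():
    print(n,c,'lid top expected',np.round(proj(n,(x,y,z))),'mat',np.round(proj(n,(x,y,4))))
cv2.imwrite('pics/c13.png',np.hstack([t[120:300,150:470],s[180:440,190:450][:180,:]] )[:,:,::-1].repeat(1,0))
cv2.imwrite('pics/c14.png',cv2.resize(t[130:290,160:480],None,fx=2.4,fy=2.4)[:,:,::-1])
"
```

```text
ee [393.7 196.9 216.2] rot [-3.129e+00  2.600e-01  1.000e-03] gp [398.6 196.7 234.5] w 94.1
total [ 2.24 -2.51  4.51] turn 0.01
top red lid top expected [448. 252.] mat [443. 253.]
top green lid top expected [270. 178.] mat [272. 181.]
top blue lid top expected [377. 181.] mat [375. 185.]
top yellow lid top expected [193. 241.] mat [201. 242.]
side red lid top expected [357. 194.] mat [356. 211.]
side green lid top expected [235. 284.] mat [237. 303.]
side blue lid top expected [274. 220.] mat [274. 237.]
side yellow lid top expected [300. 350.] mat [300. 385.]
```

View pics/c14.png

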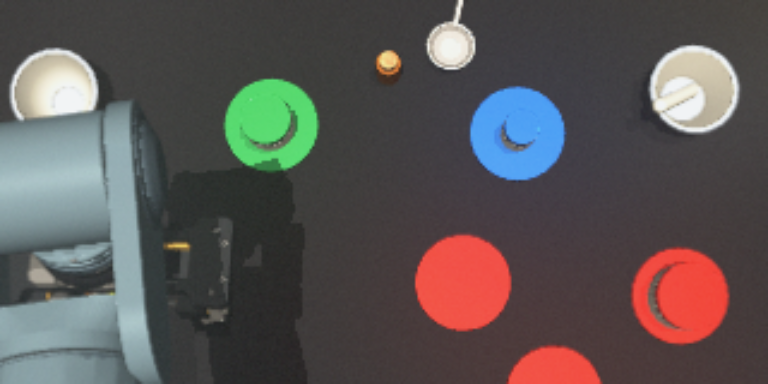

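View pics/s13.png

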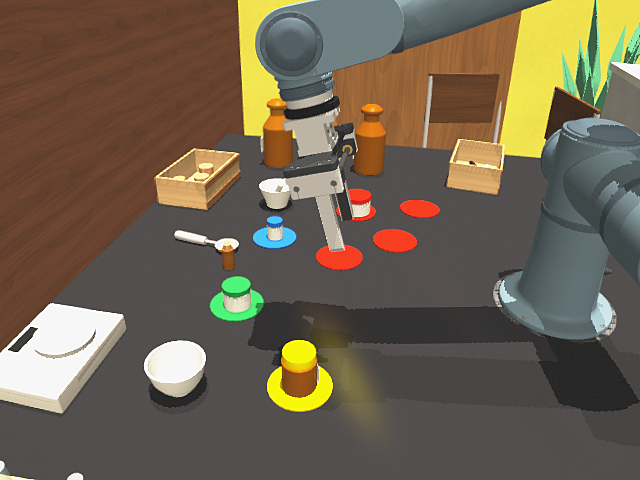

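Lid centres in the final views, against the positions expected for a centred pot:

| Item | View | Measured (px) | Expected (px) |
|---|---|---|---|
| Green | top | (271,179) | (270,178) |
| Blue | top | (377.5,182.5) | (377,181) |
| Red | top | (448,252.5) | (448,252) |
| Jar cap | side | (299,350) | (300,350) |

At about 2.5 mm per pixel, all are within about 4 mm. The bowl and vial haven't moved.

```bash
python3 -c "
from h import *
print(arm.sign_off(), arm.sense()['clock'])"
```

```text
the job is handed in; nothing more can be done
the job is handed in; nothing more can be done
```

I unstacked the pots and stood each one on the mat matching its lid. The red pot went on the red mat farthest from the base, at about (424, −309). The jar is on the cleared yellow mat, and I handed the job in at about 49 s. No verdict was reported.

**Last checks:** in the final top and side views every lid or cap centre lay within about 1.6 px (roughly 4 mm) of the spot for a centred item. Everything looked upright and released, and the bowl and vial looked unmoved. The arm hid the jar in the last top view, so I checked the jar's position in the side view only.

**What went wrong:** fast moves made the tool lean forward to about 0.27 rad, partly during some jerky test moves. I could only partly undo it, so I gripped and placed the last three items with the tool tilted, using slower ramped moves. While carried they leaned at most about 0.05 rad, and all stood flat after release.

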